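Pin the mask frame onto the tile-spraying jig

TASK

Rejoin the two halves of the tile-spraying jig: clear the jar that stands between them out of the way, slide the loose mask frame up to the fixed base so that its middle knuckle sits in line between the base's two knuckles, then push the waiting hinge pin through all three until its head is fully home against the nearer knuckle. All three jars must end upright on the bench top itself, no jar may be knocked over, and the beaker must be left where it stands.

Things in the scene. Friction and masses are not known exactly. Their poses are not given: they have to be found in the camera images.
- hinge_mid (a point): Fixed half of the jig, screwed down: middle of its hinge line, 24 mm above the bench, midway between its two steel knuckles. x runs along the hinge line the way the pin is pushed, z up. The slot between the knuckles (x -24 to +24 mm) takes the frame's knuckle, coming from the -y side.
- near_knuckle (a point): Centre of the base knuckle nearer the pin's head, at x = -35 mm from hinge_mid (the other is at +35). Axes as hinge_mid. Each is a steel block 22 mm long in x, 30 mm wide in y, from the bench to 39 mm above it, with a 14 mm round bore along x.
- channel_end (a point): Middle of the open outer end of the fixed steel channel that carries the pin, on its floor, 6 mm above the bench; axes as hinge_mid. The channel runs 120 mm in +x from here to the nearer knuckle; 48 mm wide outside, 40 inside; its side rails rise to only 14 mm above the bench.
- board_mid (a point): Middle of the top of the base's fixed plywood board (with two black pads), 14 mm above the bench; axes as hinge_mid. From hinge_mid it covers x -75 to +75 mm and y +18 to +130 mm.
- frame_bore (a point): Loose wooden mask frame (0.3 to 0.65 kg) lying flat on the bench on the base's -y side: middle of its steel knuckle's 14 mm bore, 24 mm up. Frame's axes: x along the bore, z up. Knuckle 40 mm (x) by 30 mm (y), 9 to 39 mm above the bench. Starts 130 to 155 mm from hinge_mid in the base's -y, up to 20 mm sideways, turned up to 0.3 rad.
- frame_mid (a point): Middle of the frame's wood, on the bench, 80 mm from frame_bore in the frame's -y. The wood is 14 mm thick, 150 (x) by 100 mm (y), with two windows; a 90 mm wide tongue joins it to the knuckle. Home: the tongue's front edge (y = -15 mm from frame_bore) rests against the front faces of the base knuckles, frame_bore falls on hinge_mid (x play 4 mm), axes alike.
- frame_grip (a point): Middle of the frame's upright wooden grip bar, 34 mm above the bench, 112 mm from frame_bore in the frame's -y. The bar is 80 mm long in the frame's x, 14 mm thick in its y, and stands from 14 to 52 mm above the bench. Axes as frame_bore.
- pin_head (a point): Loose steel pin (0.15 kg) lying in the channel, tip started in the nearer knuckle: point on its axis at the inner face of its head; x towards the tip. Head: disc 36 mm wide, 12 mm thick (x -12 to 0), 6 to 42 mm above the bench. Shank 10 mm thick, 100 long. Starts 128 to 138 mm in -x from hinge_mid, home at 46 mm in -x. Slides with about 1 N.
- pin_tip (a point): Tapered tip of the pin's shank, 100 mm from pin_head along the pin's x.
- oxide_jar_1_mid (a point): Smallest of three upright screw-lid jars, 54 mm wide, 74 mm tall, 0.16 kg; point at its centre, 37 mm up. One of the three, drawn anew each time, stands between frame and base, about 65 mm from hinge_mid in the base's -y; the other two stand either side of the pin's channel. Straight body to 60 mm up, slightly narrower lid.
- oxide_jar_2_mid (a point): Screw-lid jar, upright, 58 mm wide, 80 mm tall; otherwise as the first; point at its centre, 40 mm up. A jar can be set down anywhere on the bench 0.48 to 0.69 m from the robot, between y = -0.32 and +0.42 m, clear of the things listed here: nothing else stands there.
- oxide_jar_3_mid (a point): Screw-lid jar, upright, 62 mm wide, 86 mm tall; otherwise as the first; point at its centre, 43 mm up.
- beaker_mid (a point): Bisque beaker standing upright beyond the base's board, 64 mm wide, 79 mm tall; point at its centre, half-way up. To be left alone.
- brush_mid (a point): Glaze brush lying on the bench to the left, 211 mm long along its y (105 mm either way from this point), 21 mm wide, 16 mm high; point at its middle, 8 mm up. A jar cannot stand on it.

How it is judged:
By the outcome, as a careful person would: the job done as asked, in the order asked, and still so for the second after the job is handed in, with the robot touching nothing.
It also fails if it takes over 69 s, if anything falls off the work surface, if the arm or the gripper's body presses on something with over 40 N, if the wrist force passes 120 N, or if a joint passes its speed limit or range.

ROBOT

A 6-joint arm with a two-finger parallel gripper is mounted at the origin on a cart in front of the work surface, level with it; the furniture and walls round the work are solid. World frame = base frame: x ahead of the robot, y to its left, z up, the work surface at z = 0. Lengths are in mm, angles in degrees, forces in N, time in s.
With the tool pointing down it reaches from about 325 to 1000 mm from the base axis. Payload 5.1 kg.
Tool frame: the origin (TCP) lies midway between the tips of the shut fingers; the grasp point (between the pads) lies 19 mm behind it; z points along the fingers, y is the direction in which the jaws open and shut (so a half turn about z gives the same grasp; the last joint's range is limited). The gripper opens to 85 mm and grips with 20 to 120 N. Pads are 22 mm wide; open, the fingers measure 114 mm over their backs; the gripper's body (76 mm by 85 mm) begins 54 mm behind the grasp point. The pads swing forward as they close: fully open they stand 13 mm farther back than shut.
Start: joints at [-79.733, 7.093, 94.555, -0, 78.352, -4.733], TCP at [168.2, -627.848, 231.322] pointing down, gripper open.
Joint ranges: [-149.61, 149.61], [-58.7, 133.49], [1.44, 155.28], [-77.14, 257.14], [18.33, 153.61], [-166.67, 166.67]. Speed limits (degrees/s): [147.25, 147.25, 180, 180, 180, 180].

INTERFACE

Orientations are given as [roll, pitch, yaw] about the fixed x, y, z axes, in that order (R = Rz(yaw) Ry(pitch) Rx(roll)).
In Python, from plant import robot gives the robot as it stands. The module is installed in compiled form; this text tells all that it offers.
- The arm moves only by the tool drive_tool, never from a script. Its argument "targets" is a list of rows, each an object of numbers: "tx", "ty", "tz": the shift along the tool's x, y, z in cm; "rx", "ry", "rz": the turn, a rotation vector about the tool's x, y, z in degrees; "gripper": the opening, from -1 (shut) to 1 (fully open). A call has exactly 5 rows; each row shifts and turns the pose as measured when the row begins, along the tool's axes as they then stand; what a row does not reach is not made up. A row lasts 1/10 s, in which the tool goes at most 50 mm and 8.59 degrees, less where a joint would pass 70% of its speed; a pose out of reach is approached as far as the arm can. A call with a gripper value outside its range is refused whole. The fingers move at their own pace and stop on an object; "newtons" is the grip in N (left out, the last holds). Time passes only in rows, so rows that do not move let the fingers close, or fill a call up. It gives the time, the measured TCP pose, the force and the opening at its end, in the units of the state.
- robot.sense(): the state, without advancing time (a new reading comes with each control period).
- robot.get_image(name): name is "scene" or "top" or "wrist"; returns a dict with "image" (400x640x3 uint8, red, green, blue), "fx", "fy", "cx", "cy" (pixels), "distortion" ([k1, k2, p1, p2, k3] as OpenCV has them; the pictures are not rectified), "R" (3x3) and "t" (3): a world point X has camera coordinates R X + t; the wrist camera has in their place "T_tool_cam" (4x4, takes a point from camera to tool coordinates, whose origin is the TCP and whose axes are the flange's). Camera axes: x right, y down, z forward; pixel columns grow to the right and rows downward; lengths in mm; the calibration is good to about 2 mm. A picture is of the moment at which its call begins: read the wrist's pose just before it. There is no depth.
- robot.sign_off(): hands the job in, once; it reports no verdict.
The state is a dict: "time": time; "joint_positions": joint angles; "qd": joint speeds; "joint_efforts": joint torques, N m; "eef_pos": TCP position; "orientation": TCP orientation; "wrist_force": force on the tool from outside, world axes, zero at the start; "wrist_torque": the same for the moment, N m; "grip_width": finger opening in mm.
Only numpy, scipy, OpenCV 4.12 (cv2) and the standard library are available. Lean on these libraries where they do the work, as an engineer would, in place of code of your own. Each camera call takes 0.05 s, during which the arm holds its last target.

## Working session

There is one attempt and no reset: what is moved stays moved. The work goes in short steps, Python scripts to look and compute and a tool call to move; the robot and the scene stay as the last step left them, time stands still between calls to the robot, and variables do not carry over. Pictures are saved under pics/ and viewed, and the job is handed in when it is done.

Besides the shell and the picture viewer there is one more tool, called after ">>>" as name(argument=value, ...), one argument or row to a line, values as JSON. drive_tool: Moves the arm, as the interface text tells. Its arguments: {"type":"object","properties":{"targets":{"type":"array"},"newtons":{"type":"number"}},"required":["targets"]}

```bash
mkdir -p pics; ls; cat > h.py <<'E'
import numpy as np, cv2
from plant import robot
from scipy.spatial.transform import Rotation as Ro
def grab(n,fn=None):
    s=robot.sense(); im=robot.get_image(n)
    if fn: cv2.imwrite('pics/'+fn,cv2.cvtColor(im['image'],cv2.COLOR_RGB2BGR))
    if n=='wrist':
        T=np.eye(4);T[:3,:3]=Ro.from_euler('xyz',s['orientation'],degrees=True).as_matrix();T[:3,3]=s['eef_pos']
        W=T@np.array(im['T_tool_cam']); im['Rcw']=W[:3,:3]; im['c']=W[:3,3]
    else:
        R=np.array(im['R']);im['Rcw']=R.T; im['c']=-R.T@np.array(im['t'])
    im['K']=np.array([[im['fx'],0,im['cx']],[0,im['fy'],im['cy']],[0,0,1.]])
    return im
def ray(im,px):
    p=cv2.undistortPoints(np.array(px,float).reshape(-1,1,2),im['K'],np.array(im['distortion'],float)).reshape(-1,2)
    return np.c_[p,np.ones(len(p))]@im['Rcw'].T
def onz(im,px,z):
    d=ray(im,px); c=im['c']; return c+d*((z-c[2])/d[:,2:3])
def proj(im,X):
    R=im['Rcw'].T; t=-R@im['c']
    return cv2.projectPoints(np.array(X,float).reshape(-1,3),cv2.Rodrigues(R)[0],t,im['K'],np.array(im['distortion'],float))[0].reshape(-1,2)
def tri(i1,p1,i2,p2):
    d1=ray(i1,p1)[0];d2=ray(i2,p2)[0]
    A=np.c_[d1,-d2]; s=np.linalg.lstsq(A,i2['c']-i1['c'],rcond=None)[0]
    a=i1['c']+d1*s[0];b=i2['c']+d2*s[1]; return (a+b)/2,np.linalg.norm(a-b)
E
python3 - <<'E'
from h import *
import pickle
print(robot.sense())
D={}
for n in ['scene','top','wrist']:
    im=grab(n,n+'0.png'); D[n]=im; print(n,im['c'],im['Rcw'][:,2],im['fx'])
pickle.dump(D,open('D0.pkl','wb'))
E
```

```text
pics
{'time': 0.0, 'joint_positions': array([-7.97329599e+01,  7.13475584e+00,  9.46342362e+01,  3.67424758e-04,
        7.83510144e+01, -4.73212383e+00]), 'qd': array([-0.01671992, -0.02042564, -0.02469377, -0.00146986, -0.0091758 ,
       -0.01577236]), 'joint_efforts': array([ 3.66780132e-04, -4.23613679e+01, -3.65451157e+01, -3.13953126e-05,
        6.86199433e-03, -9.42535479e-06]), 'eef_pos': array([ 168.09359387, -627.25925571,  230.03718867]), 'orientation': array([-1.79880432e+02, -1.02586727e-02,  1.49990786e+01]), 'wrist_force': array([-0.22371773,  0.10141104, -0.11112414]), 'wrist_torque': array([ 0.01162749, -0.01073047, -0.01361026]), 'grip_width': 85.92965369755416}
scene [ -4.35665751 940.61735341 466.96876191] [ 0.49995186 -0.76661196 -0.40293206] 402.10927032019606
top [ 388.95396356  142.50432677 1349.60997119] [ 0.10139959 -0.00946586 -0.99480074] 444.69658716293327
wrist [ 247.26268388 -607.02474307  372.17721217] [-0.30096991 -0.0794544  -0.9503179 ] 358.60515566278366
```

View pics/scene0.png

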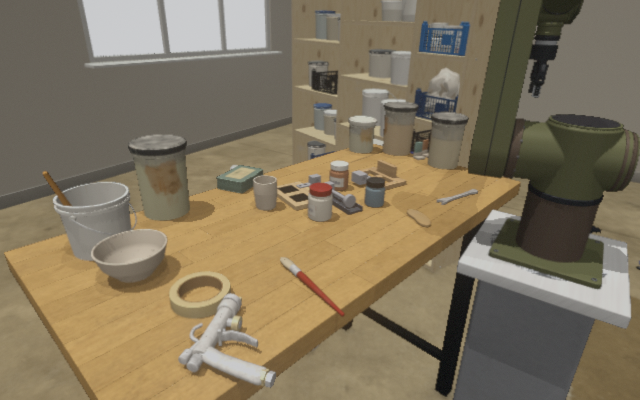

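View pics/top0.png

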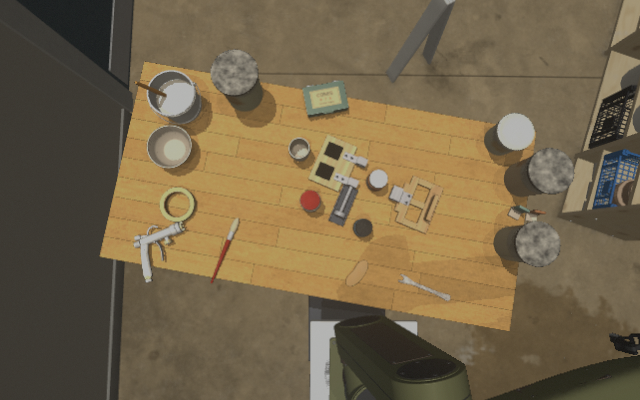

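View pics/wrist0.png

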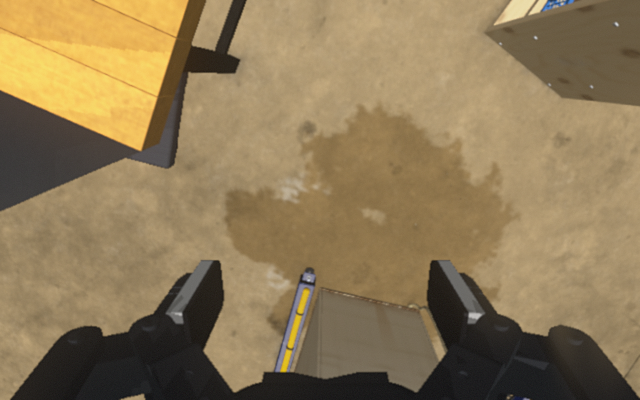

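Top view: base board at about (333,162), channel and pin at (345,203), white-lid jar between frame and base at (378,180), red-lid jar at (311,201), dark jar at (363,228), and frame at (415,205). I'll enlarge the top and scene crops.

```bash
python3 - <<'E'
import cv2
a=cv2.imread('pics/top0.png')[125:250,280:450]; cv2.imwrite('pics/top0c.png',cv2.resize(a,(765,562),interpolation=cv2.INTER_CUBIC))
a=cv2.imread('pics/scene0.png')[140:240,240:420]; cv2.imwrite('pics/scene0c.png',cv2.resize(a,(792,440),interpolation=cv2.INTER_CUBIC))
from h import *
import pickle
D=pickle.load(open('D0.pkl','rb'));t=D['top']
for n,p,z in [('jarW',(378,180),80),('jarR',(311,201),80),('jarD',(363,228),80),('frame',(415,205),14),('brd',(333,162),14)]: print(n,onz(t,[p],z)[0].round(0))
E
```

```text
jarW [563. -34.  80.]
jarR [501. 159.  80.]
jarD [425.  10.  80.]
frame [ 497. -155.   14.]
brd [626.  94.  14.]
```

View pics/top0c.png

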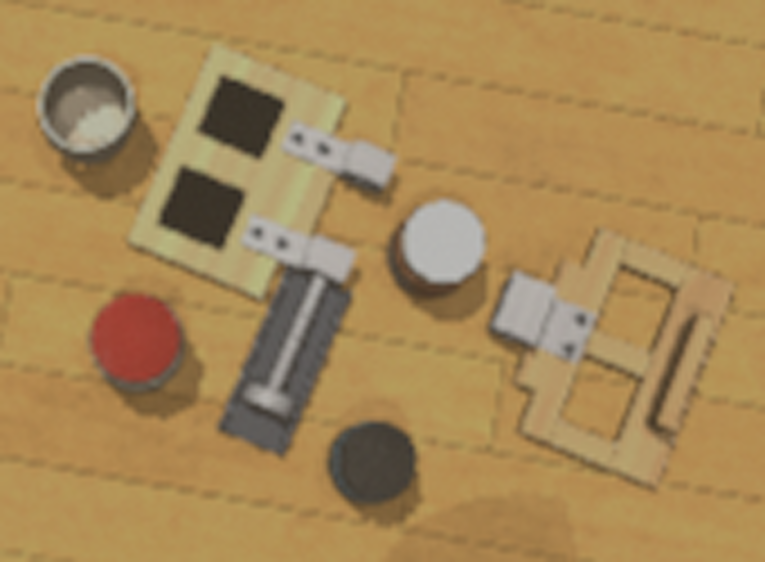

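View pics/scene0c.png

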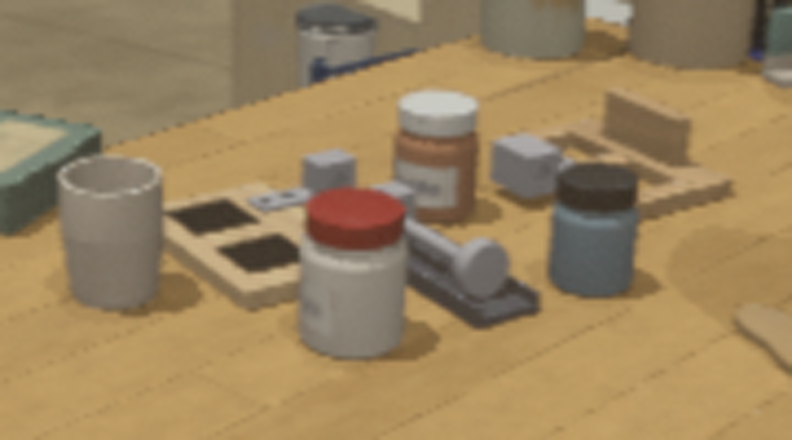

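```bash
cat >> h.py <<'E'
def go(p,yaw=None):
    """delta to target in tool axes (cm, deg)"""
    s=robot.sense(); R=Ro.from_euler('xyz',s['orientation'],degrees=True)
    d=R.inv().apply(np.array(p)-s['eef_pos'])/10
    out='t=%.2f pos %s ori %s F %s w %.1f | d(cm) %s |d|=%.1f'%(s['time'],s['eef_pos'].round(1),s['orientation'].round(1),s['wrist_force'].round(1),s['grip_width'],d.round(2),np.linalg.norm(d))
    if yaw is not None:
        G=Ro.from_euler('xyz',[180,0,yaw],degrees=True); out+=' rot %s'%((R.inv()*G).as_rotvec(degrees=True).round(2))
    print(out)
E
python3 -c "
from h import *
go([540,-150,260],15)"
```

```text
t=0.15 pos [ 168.1 -627.4  230.3] ori [-179.9   -0.    15. ] F [ 0.4  0.  -0.7] w 85.3 | d(cm) [ 48.28 -36.49  -2.9 ] |d|=60.6 rot [-0.1  -0.01 -0.  ]
```

>>> drive_tool(
  targets=[
    {"tx": 3.9,"ty": -3.0,"tz": -0.3},
    {"tx": 3.9,"ty": -3.0,"tz": -0.3},
    {"tx": 3.9,"ty": -3.0,"tz": -0.3},
    {"tx": 3.9,"ty": -3.0,"tz": -0.3},
    {"tx": 3.9,"ty": -3.0,"tz": -0.3},
  ],
)

```text
invalid input at $.targets[0]: expected keys tx, ty, tz, rx, ry, rz, gripper
```

>>> drive_tool(
  targets=[
    {"tx": 3.9,"ty": -3.0,"tz": -0.3},
    {"tx": 3.9,"ty": -3.0,"tz": -0.3},
    {"tx": 3.9,"ty": -3.0,"tz": -0.3},
    {"tx": 3.9,"ty": -3.0,"tz": -0.3},
    {"tx": 3.9,"ty": -3.0,"tz": -0.3},
  ],
)

```text
invalid input at $.targets[0]: expected keys tx, ty, tz, rx, ry, rz, gripper
```

```bash
python3 -c "
from h import *
go([540,-150,260],15)"
```

```text
t=0.15 pos [ 168.1 -627.4  230.3] ori [-179.9   -0.    15. ] F [ 0.4  0.  -0.7] w 85.3 | d(cm) [ 48.28 -36.49  -2.9 ] |d|=60.6 rot [-0.1  -0.01 -0.  ]
```

All keys are needed.

>>> drive_tool(
  targets=[
    {"tx": 3.9,"ty": -3.0,"tz": -0.3,"rx": 0,"ry": 0,"rz": 0,"gripper": 1},
    {"tx": 3.9,"ty": -3.0,"tz": -0.3,"rx": 0,"ry": 0,"rz": 0,"gripper": 1},
    {"tx": 3.9,"ty": -3.0,"tz": -0.3,"rx": 0,"ry": 0,"rz": 0,"gripper": 1},
    {"tx": 3.9,"ty": -3.0,"tz": -0.3,"rx": 0,"ry": 0,"rz": 0,"gripper": 1},
    {"tx": 3.9,"ty": -3.0,"tz": -0.3,"rx": 0,"ry": 0,"rz": 0,"gripper": 1},
  ],
)

```text
time: 0.65
eef_pos: [317.3, -430.3, 241.9]
orientation: [-179.6, 0.0, 14.4]
wrist_force: [1.1, 0.2, 0.9]
grip_width: 85.0
```

>>> drive_tool(
  targets=[
    {"tx": 3.9,"ty": -3.0,"tz": -0.3,"rx": 0,"ry": 0,"rz": 0,"gripper": 1},
    {"tx": 3.9,"ty": -3.0,"tz": -0.3,"rx": 0,"ry": 0,"rz": 0,"gripper": 1},
    {"tx": 3.9,"ty": -3.0,"tz": -0.3,"rx": 0,"ry": 0,"rz": 0,"gripper": 1},
    {"tx": 3.9,"ty": -3.0,"tz": -0.3,"rx": 0,"ry": 0,"rz": 0,"gripper": 1},
    {"tx": 3.9,"ty": -3.0,"tz": -0.3,"rx": 0,"ry": 0,"rz": 0,"gripper": 1},
  ],
)

```text
time: 1.15
eef_pos: [469.0, -232.1, 257.0]
orientation: [-179.6, 0.0, 14.3]
wrist_force: [0.9, -0.4, -1.7]
grip_width: 85.0
```

```bash
python3 -c "
from h import *
go([540,-150,260],15)"
```

```text
t=1.15 pos [ 469.  -232.1  257. ] ori [-179.6    0.    14.3] F [ 0.9 -0.4 -1.7] w 85.0 | d(cm) [ 8.91 -6.2  -0.26] |d|=10.9 rot [-0.38  0.02 -0.7 ]
```

>>> drive_tool(
  targets=[
    {"tx": 3.9,"ty": -2.7,"tz": -0.2,"rx": 0,"ry": 0,"rz": 0,"gripper": 1},
    {"tx": 3.7,"ty": -2.7,"tz": -0.1,"rx": 0,"ry": 0,"rz": 0,"gripper": 1},
    {"tx": 1.5,"ty": -1,"tz": 0,"rx": 0,"ry": 0,"rz": 0,"gripper": 1},
    {"tx": 0,"ty": 0,"tz": 0,"rx": 0,"ry": 0,"rz": 0,"gripper": 1},
    {"tx": 0,"ty": 0,"tz": 0,"rx": 0,"ry": 0,"rz": 0,"gripper": 1},
  ],
)

```text
time: 1.65
eef_pos: [545.6, -137.9, 259.8]
orientation: [-179.6, 0.0, 14.8]
wrist_force: [0.4, 0.3, -0.4]
grip_width: 85.5
```

```bash
python3 -c "
from h import *
import pickle
im=grab('wrist','w1.png'); pickle.dump(im,open('w1.pkl','wb'))
go([570,20,260],15)"
```

```text
t=1.70 pos [ 545.4 -138.2  259.7] ori [-179.6    0.    14.8] F [ 0.1  0.5 -0.1] w 85.2 | d(cm) [  6.42 -14.67   0.08] |d|=16.0 rot [-0.44  0.02 -0.23]
```

View pics/w1.png

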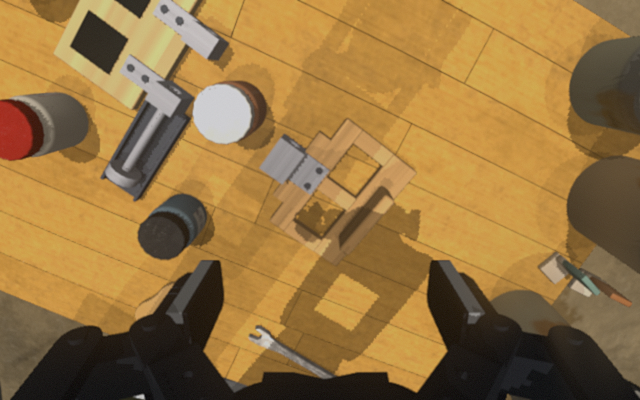

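This view has the frame at (345,190), its knuckle at (283,158), white lid at (223,113), dark jar at (168,230), pin head at (123,180) and base knuckles at (165,100) and (205,45). I'll take a second view further left.

>>> drive_tool(
  targets=[
    {"tx": 1.2,"ty": -4.5,"tz": 0,"rx": 0,"ry": 0,"rz": 0,"gripper": 1},
    {"tx": 1.2,"ty": -4.5,"tz": 0,"rx": 0,"ry": 0,"rz": 0,"gripper": 1},
    {"tx": 0.8,"ty": -3.2,"tz": 0,"rx": 0,"ry": 0,"rz": 0,"gripper": 1},
    {"tx": 0,"ty": 0,"tz": 0,"rx": 0,"ry": 0,"rz": 0,"gripper": 1},
    {"tx": 0,"ty": 0,"tz": 0,"rx": 0,"ry": 0,"rz": 0,"gripper": 1},
  ],
)

```text
time: 2.2
eef_pos: [542.9, -15.8, 259.8]
orientation: [-179.6, 0.1, 14.0]
wrist_force: [0.5, -0.3, -0.4]
grip_width: 85.1
```

```bash
python3 -c "
from h import *
import pickle
im=grab('wrist','w2.png'); pickle.dump(im,open('w2.pkl','wb'))
go([570,20,260],15)"
```

```text
t=2.25 pos [542.9 -16.  259.8] ori [-1.796e+02  1.000e-01  1.400e+01] F [0.2 0.1 0.2] w 85.1 | d(cm) [ 3.5  -2.84 -0.01] |d|=4.5 rot [-0.38  0.11 -0.99]
```

View pics/w2.png

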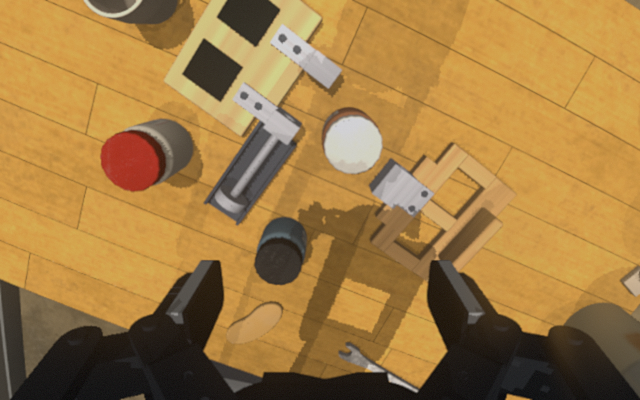

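```bash
python3 - <<'E'
import cv2
def crop(f,x,y,w,h,s,o):
    a=cv2.imread('pics/'+f)[y:y+h,x:x+w]; a=cv2.resize(a,None,fx=s,fy=s,interpolation=cv2.INTER_CUBIC)
    for i in range(0,w,20): cv2.putText(a,str(x+i),(i*s,10),0,.35,(255,0,255),1); cv2.line(a,(i*s,12),(i*s,18),(255,0,255),1)
    for i in range(0,h,20): cv2.putText(a,str(y+i),(0,i*s+4),0,.35,(255,0,255),1); cv2.line(a,(24,i*s),(30,i*s),(255,0,255),1)
    cv2.imwrite('pics/'+o,a)
crop('w2.png',160,0,200,150,4,'w2a.png')
crop('w2.png',200,90,200,150,4,'w2c.png')
crop('w2.png',350,130,180,140,4,'w2b.png')
crop('w1.png',250,110,180,150,4,'w1b.png')
crop('w1.png',50,0,200,150,4,'w1a.png')
crop('w1.png',80,60,200,150,4,'w1c.png')
E
```

```text
(no output)
```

View pics/w2a.png

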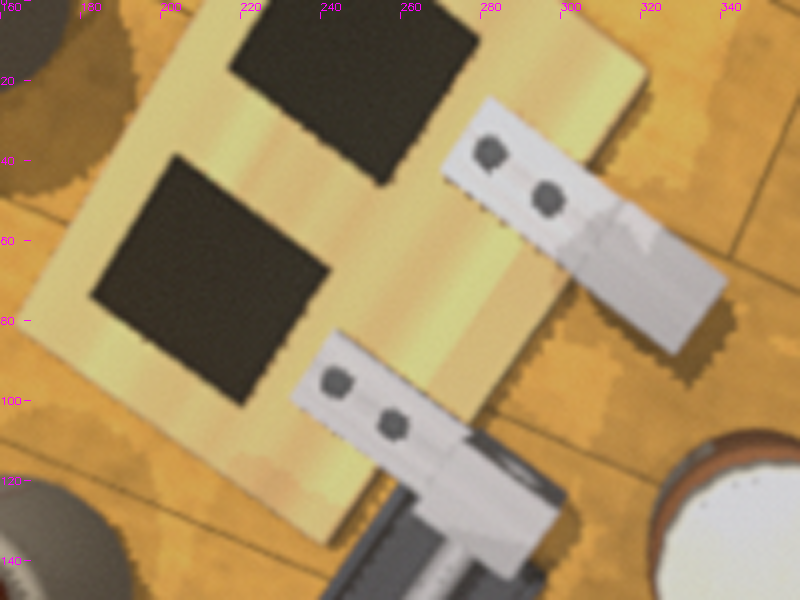

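View pics/w2b.png

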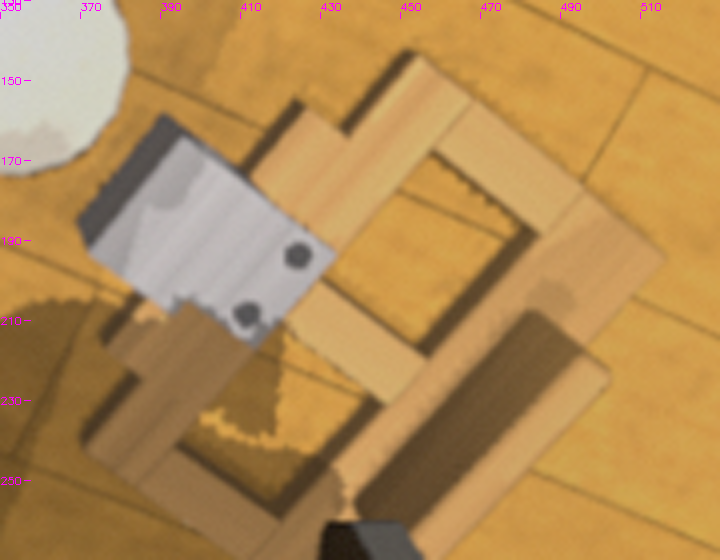

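View pics/w1b.png

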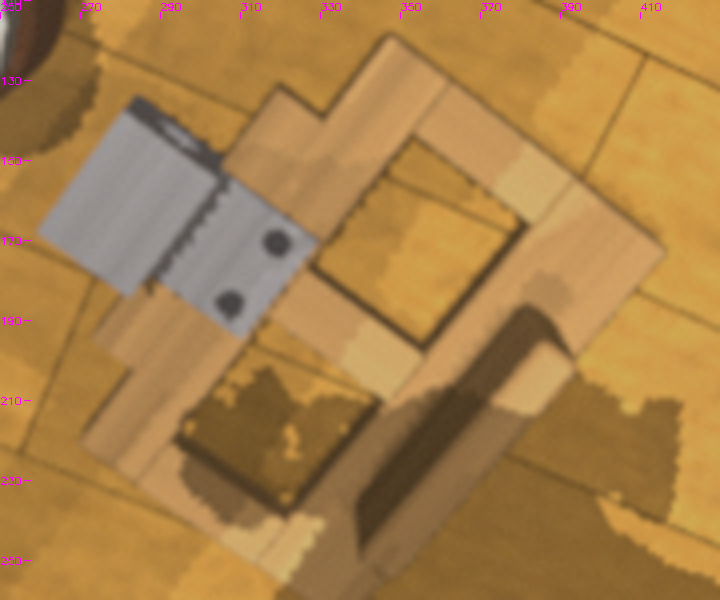

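View pics/w1a.png

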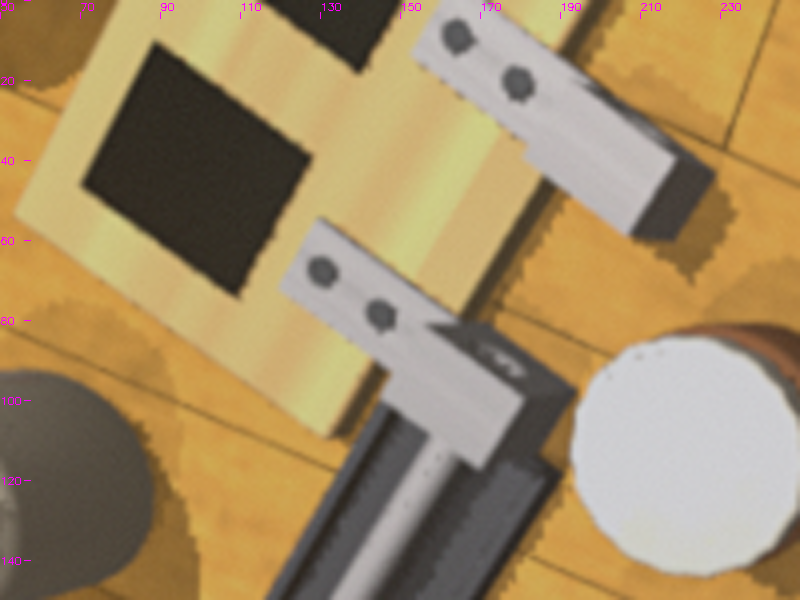

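View pics/w2c.png

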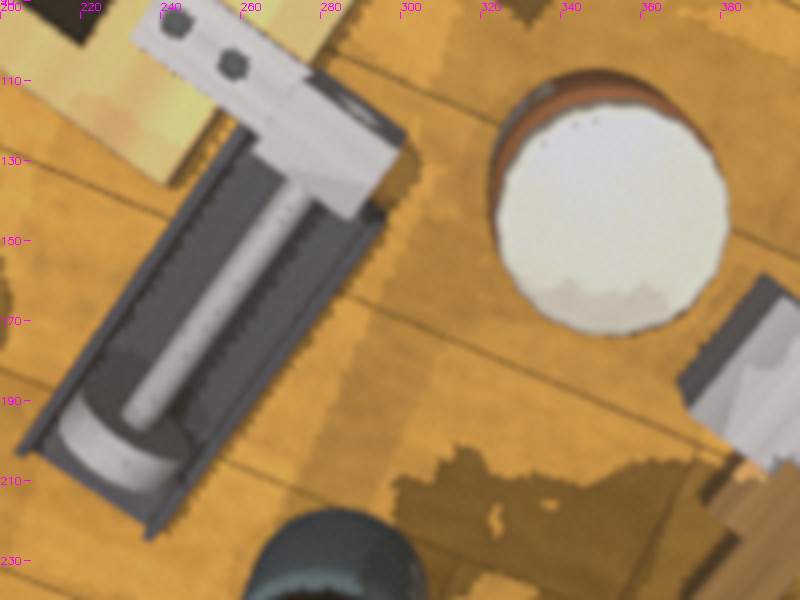

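View pics/w1c.png

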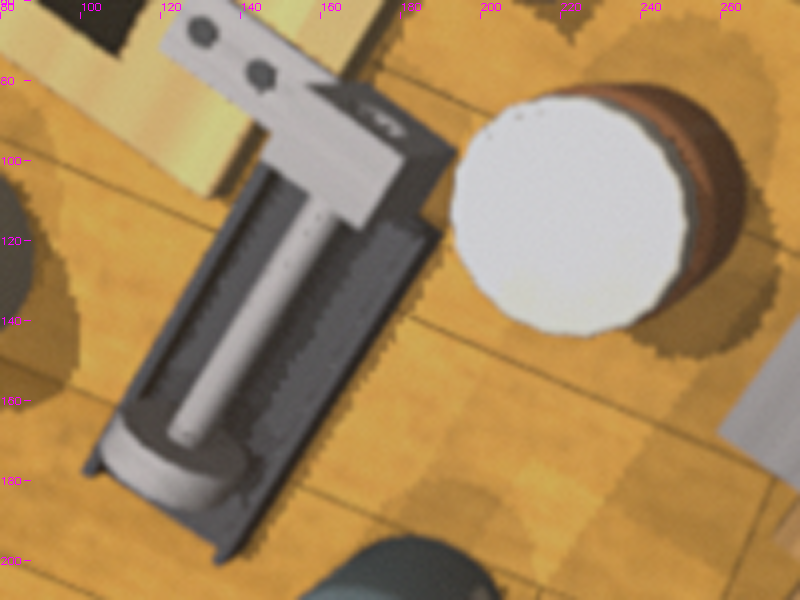

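```bash
python3 - <<'E'
from h import *
import pickle
A=pickle.load(open('w1.pkl','rb'));B=pickle.load(open('w2.pkl','rb'))
P={'nk_fr':((181.2,99.5),(301.2,124.2),39),'nk_fl':((169.8,117.5),(287,145),39),'nk_bl':((146.2,101.2),(263.2,127.5),39),'nk_br':((161.2,82.5),(278,106.2),39),
'fk_fr':((219.2,39.5),(342,70.5),39),'fk_fl':((207.5,58.8),(328.8,88.8),39),'fk_bl':((181.2,38.8),(300,62.5),39),
'bd_l':((53.8,53.8),(164.5,81.2),14),'bd_b':((132.5,108.8),(241.2,136.2),14),
'fr_k+':((282.5,137),(395,163.8),39),'fr_k-':((259.5,168),(372.5,192),39),
'fw_f+':((347.5,118.8),(452.5,143.8),14),'fw_b+':((416.2,173.8),(516.2,194.5),14),'fw_f-':((270.5,220.5),(370.5,241.2),14)}
for k,(a,b,z) in P.items():
    X,e=tri(A,[a],B,[b]); print(k,'tri',X.round(1),'err',round(e,1),'onz A',onz(A,[a],z)[0].round(1)[:2],'B',onz(B,[b],z)[0].round(1)[:2])
# jars lid mask: fit lid circle
for n,f in (('A',A),('B',B)):
    hsv=cv2.cvtColor(f['image'],cv2.COLOR_RGB2HSV)
    m={'white':cv2.inRange(hsv,(0,0,185),(180,45,255)),'red':cv2.inRange(hsv,(172,120,70),(180,255,255))|cv2.inRange(hsv,(0,170,70),(6,255,255))}
    for k,mm in m.items():
        cs,_=cv2.findContours(cv2.morphologyEx(mm,cv2.MORPH_OPEN,np.ones((5,5))),cv2.RETR_EXTERNAL,cv2.CHAIN_APPROX_NONE)
        for c in sorted(cs,key=cv2.contourArea)[-2:]:
            if cv2.contourArea(c)>500: print(n,k,cv2.fitEllipse(cv2.convexHull(c)),cv2.contourArea(c))
E
```

```text
nk_fr tri [569.2  16.3  39.7] err 3.9 onz A [567.1  16.6] B [571.   16.4]
nk_fl tri [546.5  25.9  37.9] err 0.4 onz A [546.5  25.4] B [546.9  25.8]
nk_bl tri [556.6  53.7  33.5] err 1.9 onz A [556.7  51.2] B [558.6  52.9]
nk_br tri [579.1  44.   26.3] err 4.5 onz A [578.5  38.5] B [582.8  42.7]
fk_fr tri [631.2 -10.2  37.4] err 0.8 onz A [631.5 -10.6] B [630.8 -10.1]
fk_fl tri [611.2  -2.   36.8] err 0.5 onz A [611.6  -2.7] B [611.1  -2. ]
fk_bl tri [625.8  31.9  22.1] err 5.1 onz A [623.4  25.1] B [628.1  30.8]
bd_l tri [577.1 167.1  14.6] err 0.0 onz A [577.  167.5] B [577.1 167.4]
bd_b tri [538.9  78.6  10.4] err 1.1 onz A [540.3  76.8] B [539.1  77.9]
fr_k+ tri [554.  -89.1  30.9] err 1.0 onz A [556.1 -89.7] B [555.  -87.1]
fr_k- tri [518.6 -73.5  37.7] err 1.5 onz A [518.2 -73.6] B [519.7 -73.1]
fw_f+ tri [ 587.  -151.3    5.2] err 0.6 onz A [ 588.2 -150.6] B [ 587.5 -147.9]
fw_b+ tri [ 549.6 -242.3   11.8] err 0.9 onz A [ 549.6 -241.7] B [ 550.5 -240.9]
fw_f- tri [449.4 -95.3   7.1] err 0.7 onz A [452.1 -95.7] B [452.8 -93.6]
A white ((185.79185485839844, 27.63543128967285), (26.390178680419922, 87.27679443359375), 129.62786865234375) 1222.5
A white ((221.3110809326172, 113.48604583740234), (56.299983978271484, 60.241546630859375), 144.23760986328125) 2578.5
A red ((7.984406471252441, 129.8863525390625), (47.84724807739258, 62.23750305175781), 155.7650604248047) 1551.5
B white ((264.3641662597656, 112.5067138671875), (25.77819061279297, 73.41474914550781), 124.71241760253906) 926.0
B white ((353.00848388671875, 144.3419189453125), (55.61100769042969, 57.00019836425781), 61.36898422241211) 2401.5
B red ((130.2277374267578, 161.09555053710938), (53.704620361328125, 62.78253173828125), 133.94956970214844) 2527.0
```

```bash
python3 - <<'E'
from h import *
import pickle
A=pickle.load(open('w1.pkl','rb'));B=pickle.load(open('w2.pkl','rb'));T=pickle.load(open('D0.pkl','rb'))['top']
print(tri(A,[(221.3,113.5)],B,[(353,144.3)]))
for z in (74,80,86): print(z,onz(A,[(221.3,113.5)],z)[0].round(1),onz(B,[(353,144.3)],z)[0].round(1),onz(T,[(378,180)],z)[0].round(1))
# lid diameters
e=onz(B,[(353-28,144.3),(353+28,144.3)],80); print(np.linalg.norm(e[0]-e[1]))
h=np.array([595.5,21.2,0]);xb=np.array([.9205,-.3907,0]);yb=np.array([.3907,.9205,0])
for X in (np.array([560,-36,0]),np.array([577,167.4,0]),np.array([531.6,-94.6,0])): print((X-h)@xb,(X-h)@yb)
# pin head: rim front top/back etc
for n,f,pts in (('A',A,[(125.5,168.5)]),('B',B,[(235,191)])): pass
# predicted hinge, channel etc reprojected
im=cv2.imread('pics/w2.png')
Q=[h+[0,0,39],h-35*xb+[0,0,39],h+35*xb+[0,0,39],h-166*xb+[0,0,6],h-46*xb+[0,0,6]]
Q+=[h+a*xb+b*yb+[0,0,14] for a,b in((-75,18),(-75,130),(75,18))]
Q+=[h-a*xb+[0,0,24] for a in (128,138)]+[np.array([531.6,-94.6,39])]
for p in proj(B,Q): cv2.circle(im,tuple(int(round(v)) for v in p),2,(255,0,255),-1)
cv2.imwrite('pics/w2p.png',cv2.resize(im[0:260,150:550],(800,520)))
E
```

```text
(array([570.17446383, -34.92710829,  77.49316063]), np.float64(0.20955929241668236))
74 [569.5 -34.   74. ] [569.7 -35.3  74. ] [564.2 -34.7  74. ]
80 [570.5 -35.6  80. ] [570.7 -34.6  80. ] [563.4 -33.8  80. ]
86 [571.5 -37.1  86. ] [571.7 -33.9  86. ] [562.6 -33.   86. ]
50.69741570228107
-10.329709999999995 -66.52245
-74.14959 127.34915000000001
-13.57688999999998 -131.55963
```

View pics/w2p.png

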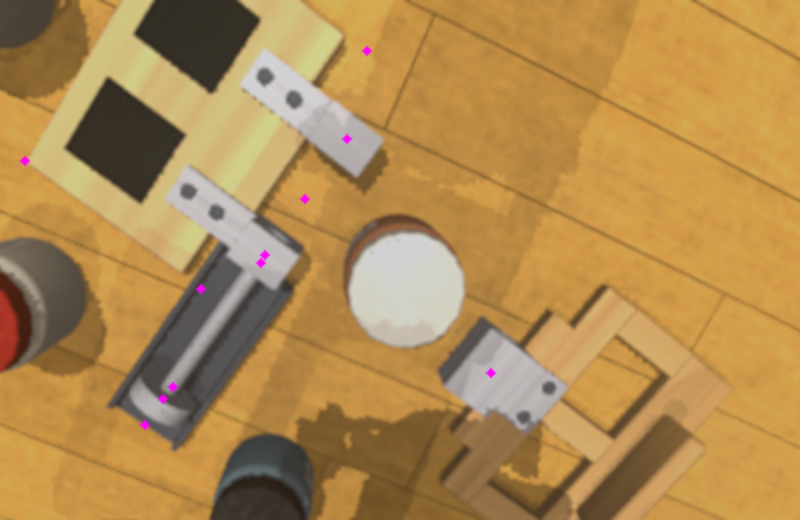

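Jar at (570,-35), lid top about 78 mm, which matches the 80 mm jar. The base hinge is at (595.5,21.2) with yaw -23°, and the frame bore is at (531.6,-94.6) with yaw -22.4°. I'll go to the jar with the jaws along the hinge line.

```bash
python3 -c "
from h import *
go([570,-35,160],67)"
```

```text
t=2.25 pos [542.9 -16.  259.8] ori [-1.796e+02  1.000e-01  1.400e+01] F [0.2 0.1 0.2] w 85.1 | d(cm) [2.18 2.57 9.96] |d|=10.5 rot [ -0.41  -0.07 -52.99]
```

>>> drive_tool(
  targets=[
    {"tx": 0.5,"ty": 0.7,"tz": 1,"rx": 0,"ry": 0,"rz": -8.5,"gripper": 1},
    {"tx": 0.5,"ty": 0.7,"tz": 1,"rx": 0,"ry": 0,"rz": -8.5,"gripper": 1},
    {"tx": 0.2,"ty": 0.7,"tz": 1,"rx": 0,"ry": 0,"rz": -8.5,"gripper": 1},
    {"tx": 0,"ty": 0.5,"tz": 1,"rx": 0,"ry": 0,"rz": -8.5,"gripper": 1},
    {"tx": 0,"ty": 0,"tz": 1,"rx": 0,"ry": 0,"rz": -8.5,"gripper": 1},
  ],
)

```text
time: 2.75
eef_pos: [566.5, -44.8, 210.5]
orientation: [-180.0, -0.2, 57.1]
wrist_force: [0.3, -0.2, 0.4]
grip_width: 85.1
```

```bash
python3 -c "
from h import *
go([570,-35,140],67)"
```

```text
t=2.75 pos [566.5 -44.8 210.5] ori [-180.    -0.2   57.1] F [ 0.3 -0.2  0.4] w 85.1 | d(cm) [ 0.99 -0.23  7.05] |d|=7.1 rot [-0.03 -0.2  -9.94]
```

>>> drive_tool(
  targets=[
    {"tx": 0.8,"ty": -0.2,"tz": 2.5,"rx": 0,"ry": 0,"rz": -8,"gripper": 1},
    {"tx": 0.2,"ty": 0,"tz": 2.5,"rx": 0,"ry": 0,"rz": -2,"gripper": 1},
    {"tx": 0,"ty": 0,"tz": 2,"rx": 0,"ry": 0,"rz": 0,"gripper": 1},
    {"tx": 0,"ty": 0,"tz": 0,"rx": 0,"ry": 0,"rz": 0,"gripper": 1},
    {"tx": 0,"ty": 0,"tz": 0,"rx": 0,"ry": 0,"rz": 0,"gripper": 1},
  ],
)

```text
time: 3.25
eef_pos: [569.4, -44.6, 137.4]
orientation: [-179.9, -0.1, 66.9]
wrist_force: [0.0, 0.2, -0.1]
grip_width: 85.7
```

```bash
python3 -c "
from h import *
im=grab('wrist','w3.png')
go([570,-35,24],67)"
```

```text
t=3.30 pos [569.2 -44.6 137.3] ori [-1.799e+02 -1.000e-01  6.690e+01] F [-0.7 -0.  -0.6] w 85.5 | d(cm) [ 0.9  -0.29 11.33] |d|=11.4 rot [-0.07 -0.08 -0.12]
```

View pics/w3.png

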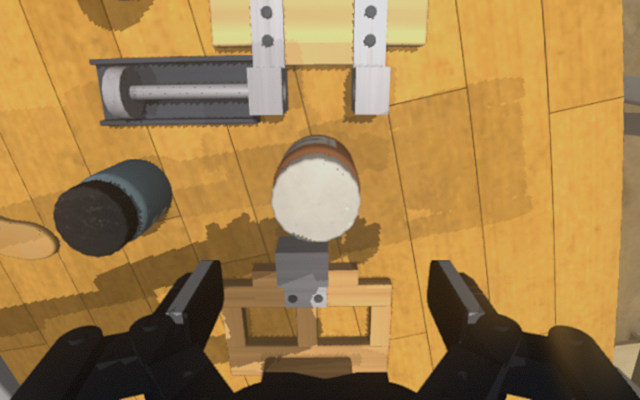

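>>> drive_tool(
  targets=[
    {"tx": 0.9,"ty": -0.3,"tz": 1,"rx": 0,"ry": 0,"rz": 0,"gripper": 1},
    {"tx": 0.3,"ty": -0.1,"tz": 1,"rx": 0,"ry": 0,"rz": 0,"gripper": 1},
    {"tx": 0,"ty": 0,"tz": 0,"rx": 0,"ry": 0,"rz": 0,"gripper": 1},
    {"tx": 0,"ty": 0,"tz": 0,"rx": 0,"ry": 0,"rz": 0,"gripper": 1},
    {"tx": 0,"ty": 0,"tz": 0,"rx": 0,"ry": 0,"rz": 0,"gripper": 1},
  ],
)

```text
time: 3.8
eef_pos: [572.4, -31.6, 119.5]
orientation: [179.7, -0.2, 66.8]
wrist_force: [-0.4, -0.0, -0.0]
grip_width: 85.4
```

```bash
python3 -c "
from h import *
import pickle
im=grab('wrist','w4.png'); pickle.dump(im,open('w4.pkl','wb'))
hsv=cv2.cvtColor(im['image'],cv2.COLOR_RGB2HSV)
mm=cv2.morphologyEx(cv2.inRange(hsv,(0,0,150),(180,60,255)),cv2.MORPH_OPEN,np.ones((5,5)))
cs,_=cv2.findContours(mm,cv2.RETR_EXTERNAL,cv2.CHAIN_APPROX_NONE)
for c in cs:
  if cv2.contourArea(c)>1500:
    e=cv2.fitEllipse(cv2.convexHull(c)); print(e,onz(im,[e[0]],78)[0])
go([570,-35,24],67)"
```

```text
((320.00830078125, 224.30328369140625), (68.05097198486328, 95.45863342285156), 95.22190856933594) [572.65806756 -29.35997898  78.        ]
((210.89988708496094, 113.16615295410156), (61.4583625793457, 179.16046142578125), 92.10636901855469) [546.06208601  48.15769813  78.        ]
((377.7495422363281, 108.03646850585938), (36.12354278564453, 157.2366180419922), 2.157068967819214) [624.41532173  17.16525982  78.        ]
((375.01263427734375, 39.93759536743164), (35.08104705810547, 270.028564453125), 1.8879698514938354) [634.64600297  47.68142901  78.        ]
((266.618896484375, 50.83966827392578), (40.780826568603516, 95.90266418457031), 176.82342529296875) [584.86545704  63.60747659  78.        ]
t=3.85 pos [572.6 -31.6 119.7] ori [179.7  -0.2  66.8] F [-0.2  0.5  0.5] w 85.4 | d(cm) [-0.44 -0.15  9.57] |d|=9.6 rot [ 0.28 -0.17 -0.16]
```

View pics/w4.png

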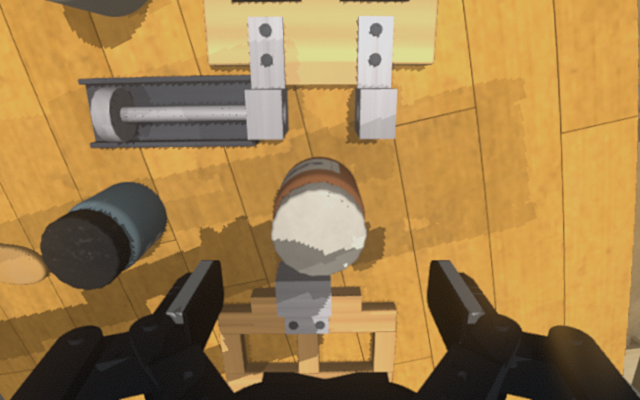

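>>> drive_tool(
  targets=[
    {"tx": -0.2,"ty": -0.1,"tz": 2.5,"rx": 0,"ry": 0,"rz": 0,"gripper": 1},
    {"tx": 0,"ty": 0,"tz": 2.5,"rx": 0,"ry": 0,"rz": 0,"gripper": 1},
    {"tx": 0,"ty": 0,"tz": 2.2,"rx": 0,"ry": 0,"rz": 0,"gripper": 1},
    {"tx": 0,"ty": 0,"tz": 1.2,"rx": 0,"ry": 0,"rz": 0,"gripper": 1},
    {"tx": 0,"ty": 0,"tz": 0,"rx": 0,"ry": 0,"rz": 0,"gripper": 1},
  ],
)

```text
time: 4.35
eef_pos: [574.7, -33.5, 37.0]
orientation: [179.3, -0.3, 66.9]
wrist_force: [-0.3, 0.1, 0.6]
grip_width: 85.3
```

```bash
python3 -c "
from h import *
go([571,-34,26],67)"
```

```text
t=4.35 pos [574.7 -33.5  37. ] ori [179.3  -0.3  66.9] F [-0.3  0.1  0.6] w 85.3 | d(cm) [-0.2  -0.34  1.1 ] |d|=1.2 rot [ 0.73 -0.27 -0.14]
```

>>> drive_tool(
  targets=[
    {"tx": -0.2,"ty": -0.4,"tz": 1.2,"rx": 0.7,"ry": -0.3,"rz": 0,"gripper": 1},
    {"tx": 0,"ty": 0,"tz": 0,"rx": 0,"ry": 0,"rz": 0,"gripper": -0.2},
    {"tx": 0,"ty": 0,"tz": 0,"rx": 0,"ry": 0,"rz": 0,"gripper": -0.2},
    {"tx": 0,"ty": 0,"tz": 0,"rx": 0,"ry": 0,"rz": 0,"gripper": -0.2},
    {"tx": 0,"ty": 0,"tz": 0,"rx": 0,"ry": 0,"rz": 0,"gripper": -0.2},
  ],
  newtons=35,
)

```text
time: 4.85
eef_pos: [572.4, -34.1, 27.7]
orientation: [179.8, -0.0, 66.9]
wrist_force: [-0.1, -0.5, -1.1]
grip_width: 55.8
```

>>> drive_tool(
  targets=[
    {"tx": 0,"ty": 0,"tz": 0,"rx": 0,"ry": 0,"rz": 0,"gripper": -0.2},
    {"tx": 0,"ty": 0,"tz": 0,"rx": 0,"ry": 0,"rz": 0,"gripper": -0.2},
    {"tx": 0,"ty": 0,"tz": 0,"rx": 0,"ry": 0,"rz": 0,"gripper": -0.2},
    {"tx": 0,"ty": 0,"tz": -1,"rx": 0,"ry": 0,"rz": 0,"gripper": -0.2},
    {"tx": 0,"ty": 0,"tz": -1,"rx": 0,"ry": 0,"rz": 0,"gripper": -0.2},
  ],
)

```text
time: 5.35
eef_pos: [571.0, -33.9, 47.2]
orientation: [179.9, 0.0, 66.9]
wrist_force: [0.1, 1.1, -1.4]
grip_width: 55.7
```

```bash
python3 -c "
from h import *
im=grab('wrist','w5.png')
go([590,-270,150],67)"
```

```text
t=5.40 pos [572.2 -34.1  49.2] ori [179.8  -0.   66.9] F [ 0.5 -0.2 -1.1] w 55.2 | d(cm) [-20.99  10.95 -10.04] |d|=25.7 rot [ 0.24 -0.02 -0.14]
```

View pics/w5.png

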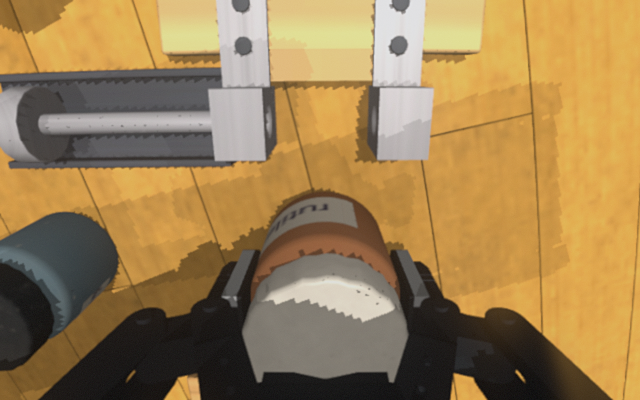

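>>> drive_tool(
  targets=[
    {"tx": 0,"ty": 0,"tz": -3.5,"rx": 0,"ry": 0,"rz": 0,"gripper": -0.2},
    {"tx": -1,"ty": 0.5,"tz": -3.5,"rx": 0,"ry": 0,"rz": 0,"gripper": -0.2},
    {"tx": -3,"ty": 1.7,"tz": -1.5,"rx": 0,"ry": 0,"rz": 0,"gripper": -0.2},
    {"tx": -3.5,"ty": 2,"tz": 0,"rx": 0,"ry": 0,"rz": 0,"gripper": -0.2},
    {"tx": -3.5,"ty": 2,"tz": 0,"rx": 0,"ry": 0,"rz": 0,"gripper": -0.2},
  ],
)

```text
time: 5.9
eef_pos: [587.2, -158.9, 142.4]
orientation: [179.4, -0.1, 67.3]
wrist_force: [0.6, 0.2, -1.2]
grip_width: 55.7
```

>>> drive_tool(
  targets=[
    {"tx": -3.5,"ty": 2,"tz": 0,"rx": 0,"ry": 0,"rz": 0,"gripper": -0.2},
    {"tx": -3.5,"ty": 2,"tz": 0,"rx": 0,"ry": 0,"rz": 0,"gripper": -0.2},
    {"tx": -2.5,"ty": 1.5,"tz": 0,"rx": 0,"ry": 0,"rz": 0,"gripper": -0.2},
    {"tx": 0,"ty": 0,"tz": 0,"rx": 0,"ry": 0,"rz": 0,"gripper": -0.2},
    {"tx": 0,"ty": 0,"tz": 0,"rx": 0,"ry": 0,"rz": 0,"gripper": -0.2},
  ],
)

```text
time: 6.4
eef_pos: [602.9, -277.9, 148.6]
orientation: [178.9, 0.0, 67.0]
wrist_force: [0.0, 1.1, -2.0]
grip_width: 55.7
```

```bash
python3 -c "
from h import *
go([600,-280,28],67)"
```

```text
t=6.40 pos [ 602.9 -277.9  148.6] ori [178.9   0.   67. ] F [ 0.   1.1 -2. ] w 55.7 | d(cm) [-0.3  -0.41 12.06] |d|=12.1 rot [1.06 0.   0.03]
```

>>> drive_tool(
  targets=[
    {"tx": -0.2,"ty": -0.2,"tz": 3,"rx": 1,"ry": 0,"rz": 0,"gripper": -0.2},
    {"tx": 0,"ty": 0,"tz": 3,"rx": 0,"ry": 0,"rz": 0,"gripper": -0.2},
    {"tx": 0,"ty": 0,"tz": 2.5,"rx": 0,"ry": 0,"rz": 0,"gripper": -0.2},
    {"tx": 0,"ty": 0,"tz": 1.5,"rx": 0,"ry": 0,"rz": 0,"gripper": -0.2},
    {"tx": 0,"ty": 0,"tz": 0,"rx": 0,"ry": 0,"rz": 0,"gripper": -0.2},
  ],
)

```text
time: 6.9
eef_pos: [602.9, -275.0, 49.5]
orientation: [179.7, -0.0, 67.3]
wrist_force: [-0.4, -0.7, -1.2]
grip_width: 55.7
```

```bash
python3 -c "
from h import *
go([600,-280,28],67)"
```

```text
t=6.90 pos [ 602.9 -275.    49.5] ori [179.7  -0.   67.3] F [-0.4 -0.7 -1.2] w 55.7 | d(cm) [-0.58 -0.08  2.15] |d|=2.2 rot [ 0.33 -0.03  0.3 ]
```

>>> drive_tool(
  targets=[
    {"tx": -0.2,"ty": 0,"tz": 1.2,"rx": 0.3,"ry": 0,"rz": 0,"gripper": -0.2},
    {"tx": 0,"ty": 0,"tz": 0.5,"rx": 0,"ry": 0,"rz": 0,"gripper": -0.2},
    {"tx": 0,"ty": 0,"tz": 0.3,"rx": 0,"ry": 0,"rz": 0,"gripper": -0.2},
    {"tx": 0,"ty": 0,"tz": 0.1,"rx": 0,"ry": 0,"rz": 0,"gripper": -0.2},
    {"tx": 0,"ty": 0,"tz": 0,"rx": 0,"ry": 0,"rz": 0,"gripper": -0.2},
  ],
)

```text
time: 7.4
eef_pos: [604.9, -277.0, 31.4]
orientation: [179.6, 0.0, 67.4]
wrist_force: [0.2, -0.4, -1.8]
grip_width: 55.6
```

```bash
python3 -c "
from h import *
go([600,-280,28],67)"
```

```text
t=7.40 pos [ 604.9 -277.    31.4] ori [179.6   0.   67.4] F [ 0.2 -0.4 -1.8] w 55.6 | d(cm) [-0.46 -0.33  0.34] |d|=0.7 rot [0.37 0.01 0.39]
```

>>> drive_tool(
  targets=[
    {"tx": 0,"ty": 0,"tz": 0.3,"rx": 0.3,"ry": 0,"rz": 0,"gripper": -0.2},
    {"tx": 0,"ty": 0,"tz": 0.15,"rx": 0,"ry": 0,"rz": 0,"gripper": -0.2},
    {"tx": 0,"ty": 0,"tz": 0.1,"rx": 0,"ry": 0,"rz": 0,"gripper": -0.2},
    {"tx": 0,"ty": 0,"tz": 0.1,"rx": 0,"ry": 0,"rz": 0,"gripper": -0.2},
    {"tx": 0,"ty": 0,"tz": 0,"rx": 0,"ry": 0,"rz": 0,"gripper": -0.2},
  ],
)

```text
time: 7.9
eef_pos: [606.1, -277.9, 26.8]
orientation: [179.8, 0.0, 67.4]
wrist_force: [-0.8, 0.3, -0.8]
grip_width: 55.7
```

>>> drive_tool(
  targets=[
    {"tx": 0,"ty": 0,"tz": 0.1,"rx": 0,"ry": 0,"rz": 0,"gripper": -0.2},
    {"tx": 0,"ty": 0,"tz": 0,"rx": 0,"ry": 0,"rz": 0,"gripper": 0.6},
    {"tx": 0,"ty": 0,"tz": 0,"rx": 0,"ry": 0,"rz": 0,"gripper": 1},
    {"tx": 0,"ty": 0,"tz": 0,"rx": 0,"ry": 0,"rz": 0,"gripper": 1},
    {"tx": 0,"ty": 0,"tz": 0,"rx": 0,"ry": 0,"rz": 0,"gripper": 1},
  ],
)

```text
time: 8.4
eef_pos: [607.0, -278.4, 27.1]
orientation: [179.6, 0.0, 67.4]
wrist_force: [-0.3, -0.1, 0.5]
grip_width: 85.2
```

>>> drive_tool(
  targets=[
    {"tx": 0,"ty": 0,"tz": 0,"rx": 0,"ry": 0,"rz": 0,"gripper": 1},
    {"tx": 0,"ty": 0,"tz": -1.5,"rx": 0,"ry": 0,"rz": 0,"gripper": 1},
    {"tx": 0,"ty": 0,"tz": -3,"rx": 0,"ry": 0,"rz": 0,"gripper": 1},
    {"tx": 0,"ty": 0,"tz": -4,"rx": 0,"ry": 0,"rz": 0,"gripper": 1},
    {"tx": 0,"ty": 0,"tz": -4,"rx": 0,"ry": 0,"rz": 0,"gripper": 1},
  ],
)

```text
time: 8.9
eef_pos: [602.0, -275.7, 149.4]
orientation: [-179.5, -0.1, 67.4]
wrist_force: [0.8, 0.6, 0.4]
grip_width: 85.3
```

```bash
python3 -c "
from h import *
im=grab('wrist','w6.png')
f=np.array([531.6,-94.6,0]); yf=np.array([.381,.924,0]); g=f-112*yf; print(g)
go([g[0],g[1],140],-22.5)"
```

```text
[ 488.928 -198.088    0.   ]
t=8.95 pos [ 605.9 -277.8  158.9] ori [179.8   0.   67.4] F [ 2.2 -0.8  5.1] w 85.2 | d(cm) [  2.86 -13.88   1.84] |d|=14.3 rot [ 0.2  -0.15 89.87]
```

View pics/w6.png

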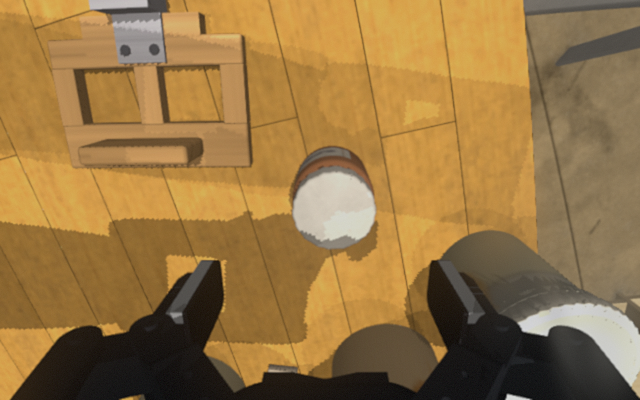

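>>> drive_tool(
  targets=[
    {"tx": 0,"ty": -2.5,"tz": 0,"rx": 0,"ry": 0,"rz": 8.5,"gripper": 1},
    {"tx": 0,"ty": -2.5,"tz": 0,"rx": 0,"ry": 0,"rz": 8.5,"gripper": 1},
    {"tx": 0,"ty": -2,"tz": 0,"rx": 0,"ry": 0,"rz": 8.5,"gripper": 1},
    {"tx": -1,"ty": -2,"tz": 0,"rx": 0,"ry": 0,"rz": 8.5,"gripper": 1},
    {"tx": -1,"ty": -1.5,"tz": 0,"rx": 0,"ry": 0,"rz": 8.5,"gripper": 1},
  ],
)

```text
time: 9.45
eef_pos: [511.5, -228.2, 170.2]
orientation: [178.9, -0.8, 24.2]
wrist_force: [0.0, 0.2, -0.4]
grip_width: 85.4
```

>>> drive_tool(
  targets=[
    {"tx": 0,"ty": 0,"tz": 0,"rx": 0,"ry": 0,"rz": 8.5,"gripper": 1},
    {"tx": 0,"ty": 0,"tz": 0,"rx": 0,"ry": 0,"rz": 8.5,"gripper": 1},
    {"tx": 0,"ty": 0,"tz": 0,"rx": 0,"ry": 0,"rz": 8.5,"gripper": 1},
    {"tx": 0,"ty": 0,"tz": 0,"rx": 0,"ry": 0,"rz": 8.5,"gripper": 1},
    {"tx": 0,"ty": 0,"tz": 0,"rx": 0,"ry": 0,"rz": 8.5,"gripper": 1},
  ],
)

```text
time: 9.95
eef_pos: [510.2, -227.5, 176.3]
orientation: [179.7, -1.7, -18.8]
wrist_force: [-0.1, -0.5, -0.0]
grip_width: 85.0
```

```bash
python3 -c "
from h import *
go([489,-198,140],-22.5)"
```

```text
t=9.95 pos [ 510.2 -227.5  176.3] ori [179.7  -1.7 -18.8] F [-0.1 -0.5 -0. ] w 85.0 | d(cm) [-3.07 -2.13  3.53] |d|=5.1 rot [ 0.27 -1.75  3.69]
```

>>> drive_tool(
  targets=[
    {"tx": -1.5,"ty": -1,"tz": 1.5,"rx": 0,"ry": -1,"rz": 2,"gripper": 1},
    {"tx": -1.5,"ty": -1,"tz": 1.5,"rx": 0,"ry": -0.7,"rz": 1.7,"gripper": 1},
    {"tx": 0,"ty": 0,"tz": 0,"rx": 0,"ry": 0,"rz": 0,"gripper": 1},
    {"tx": 0,"ty": 0,"tz": 0,"rx": 0,"ry": 0,"rz": 0,"gripper": 1},
    {"tx": 0,"ty": 0,"tz": 0,"rx": 0,"ry": 0,"rz": 0,"gripper": 1},
  ],
)

```text
time: 10.45
eef_pos: [491.5, -200.1, 151.4]
orientation: [179.6, -0.6, -22.8]
wrist_force: [-0.4, -0.8, 0.5]
grip_width: 85.9
```

```bash
python3 -c "
from h import *
import pickle
im=grab('wrist','w7.png');pickle.dump(im,open('w7.pkl','wb'))
go([489,-198,22],-22.5)"
```

```text
t=10.50 pos [ 491.8 -200.3  151.8] ori [179.6  -0.7 -22.8] F [ 0.2 -0.1  0.5] w 85.5 | d(cm) [-0.5  -0.19 12.97] |d|=13.0 rot [ 0.36 -0.67 -0.27]
```

View pics/w7.png

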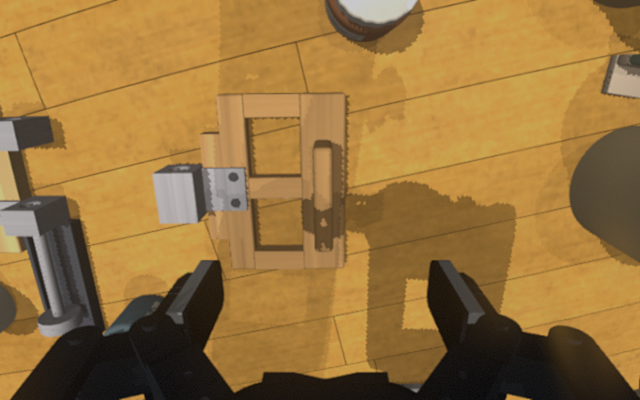

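```bash
python3 -c "
from h import *
import pickle
im=pickle.load(open('w7.pkl','rb'))
print(onz(im,[(323,141),(323,245),(323,193)],52))
a=cv2.imread('pics/w7.png')[120:270,240:370]; cv2.imwrite('pics/w7c.png',cv2.resize(a,None,fx=4,fy=4,interpolation=cv2.INTER_CUBIC))
"
```

```text
[[ 529.52493041 -214.75333225   52.        ]
 [ 458.10346639 -184.65337013   52.        ]
 [ 495.4474541  -200.39346151   52.        ]]
```

View pics/w7c.png

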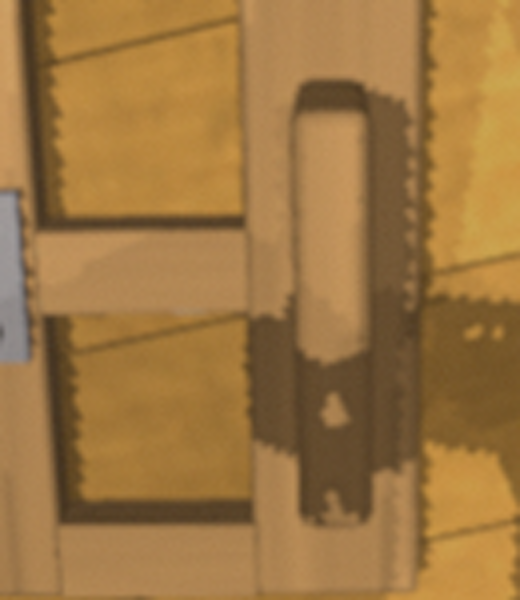

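>>> drive_tool(
  targets=[
    {"tx": -0.4,"ty": -0.2,"tz": 3,"rx": 0.3,"ry": -0.6,"rz": 0,"gripper": 1},
    {"tx": 0,"ty": 0,"tz": 3,"rx": 0,"ry": 0,"rz": 0,"gripper": 1},
    {"tx": 0,"ty": 0,"tz": 3,"rx": 0,"ry": 0,"rz": 0,"gripper": 1},
    {"tx": 0,"ty": 0,"tz": 1.5,"rx": 0,"ry": 0,"rz": 0,"gripper": 1},
    {"tx": 0,"ty": 0,"tz": 0,"rx": 0,"ry": 0,"rz": 0,"gripper": 1},
  ],
)

```text
time: 11.0
eef_pos: [495.4, -202.3, 50.5]
orientation: [179.9, -0.9, -22.8]
wrist_force: [0.0, 0.4, -0.0]
grip_width: 85.3
```

```bash
python3 -c "
from h import *
go([489,-198,22],-22.5)"
```

```text
t=11.00 pos [ 495.4 -202.3   50.5] ori [179.9  -0.9 -22.8] F [ 0.   0.4 -0. ] w 85.3 | d(cm) [-0.8  -0.15  2.84] |d|=3.0 rot [ 0.14 -0.87 -0.28]
```

>>> drive_tool(
  targets=[
    {"tx": -0.8,"ty": -0.2,"tz": 1.5,"rx": 0,"ry": -0.9,"rz": -0.2,"gripper": 1},
    {"tx": 0,"ty": 0,"tz": 1,"rx": 0,"ry": 0,"rz": 0,"gripper": 1},
    {"tx": 0,"ty": 0,"tz": 0.3,"rx": 0,"ry": 0,"rz": 0,"gripper": 1},
    {"tx": 0,"ty": 0,"tz": 0,"rx": 0,"ry": 0,"rz": 0,"gripper": 1},
    {"tx": 0,"ty": 0,"tz": 0,"rx": 0,"ry": 0,"rz": 0,"gripper": 1},
  ],
)

```text
time: 11.5
eef_pos: [491.3, -199.0, 23.9]
orientation: [179.8, -0.2, -22.6]
wrist_force: [0.1, 0.5, -0.4]
grip_width: 85.3
```

```bash
python3 -c "
from h import *
go([489,-198,22],-22.5)"
```

```text
t=11.50 pos [ 491.3 -199.    23.9] ori [179.8  -0.2 -22.6] F [ 0.1  0.5 -0.4] w 85.3 | d(cm) [-0.26 -0.01  0.19] |d|=0.3 rot [ 0.17 -0.24 -0.07]
```

Close on the bar.

>>> drive_tool(
  targets=[
    {"tx": -0.2,"ty": 0,"tz": 0.1,"rx": 0,"ry": 0,"rz": 0,"gripper": 0},
    {"tx": 0,"ty": 0,"tz": 0,"rx": 0,"ry": 0,"rz": 0,"gripper": -0.9},
    {"tx": 0,"ty": 0,"tz": 0,"rx": 0,"ry": 0,"rz": 0,"gripper": -0.9},
    {"tx": 0,"ty": 0,"tz": 0,"rx": 0,"ry": 0,"rz": 0,"gripper": -0.9},
    {"tx": 0,"ty": 0,"tz": 0,"rx": 0,"ry": 0,"rz": 0,"gripper": -0.9},
  ],
  newtons=50,
)

```text
time: 12.0
eef_pos: [490.7, -198.8, 25.0]
orientation: [179.8, -0.5, -22.6]
wrist_force: [-4.5, 4.2, 3.1]
grip_width: 13.3
```

>>> drive_tool(
  targets=[
    {"tx": 0,"ty": 0,"tz": 0,"rx": 0,"ry": 0,"rz": 0,"gripper": -0.9},
    {"tx": 0,"ty": 0,"tz": 0,"rx": 0,"ry": 0,"rz": 0,"gripper": -0.9},
    {"tx": 0,"ty": 0,"tz": 0,"rx": 0,"ry": 0,"rz": 0,"gripper": -0.9},
    {"tx": 0,"ty": 0,"tz": 0,"rx": 0,"ry": 0,"rz": 0,"gripper": -0.9},
    {"tx": 0,"ty": 0,"tz": 0,"rx": 0,"ry": 0,"rz": 0,"gripper": -0.9},
  ],
)

```text
time: 12.5
eef_pos: [490.6, -198.8, 25.0]
orientation: [179.8, -0.4, -22.6]
wrist_force: [-0.5, 0.3, 1.4]
grip_width: 12.9
```

```bash
python3 -c "
from h import *
import pickle
im=grab('wrist','w8.png');pickle.dump(im,open('w8.pkl','wb'))
go([551.7,-81.9,23],-23)"
```

```text
t=12.55 pos [ 490.6 -198.8   24.9] ori [179.8  -0.4 -22.6] F [-0.1  0.2 -0.2] w 12.8 | d(cm) [  1.15 -13.14   0.16] |d|=13.2 rot [ 0.18 -0.44  0.45]
```

View pics/w8.png

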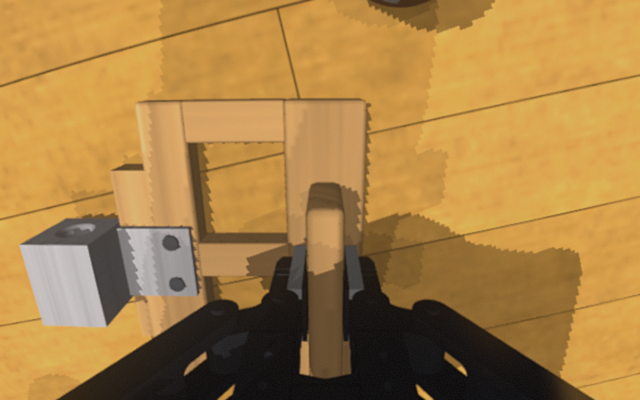

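>>> drive_tool(
  targets=[
    {"tx": 0.3,"ty": -1.5,"tz": 0,"rx": 0,"ry": 0,"rz": 0,"gripper": -0.9},
    {"tx": 0.3,"ty": -2.2,"tz": 0,"rx": 0,"ry": 0,"rz": 0,"gripper": -0.9},
    {"tx": 0.3,"ty": -2.2,"tz": 0,"rx": 0,"ry": 0,"rz": 0.2,"gripper": -0.9},
    {"tx": 0.3,"ty": -2,"tz": 0,"rx": 0,"ry": 0,"rz": 0.2,"gripper": -0.9},
    {"tx": 0,"ty": 0,"tz": 0,"rx": 0,"ry": 0,"rz": 0,"gripper": -0.9},
  ],
)

```text
time: 13.05
eef_pos: [532.6, -132.3, 25.4]
orientation: [179.4, -0.5, -23.0]
wrist_force: [1.7, 2.5, -2.1]
grip_width: 13.1
```

```bash
python3 -c "
from h import *
import pickle
im=grab('wrist','w9.png');pickle.dump(im,open('w9.pkl','wb'))
go([551.7,-81.9,25],-23)"
```

```text
t=13.10 pos [ 532.3 -132.8   25.4] ori [179.4  -0.5 -23.1] F [ 2.4  3.2 -0.5] w 13.3 | d(cm) [-0.21 -5.45 -0.02] |d|=5.4 rot [ 0.57 -0.49 -0.08]
```

View pics/w9.png

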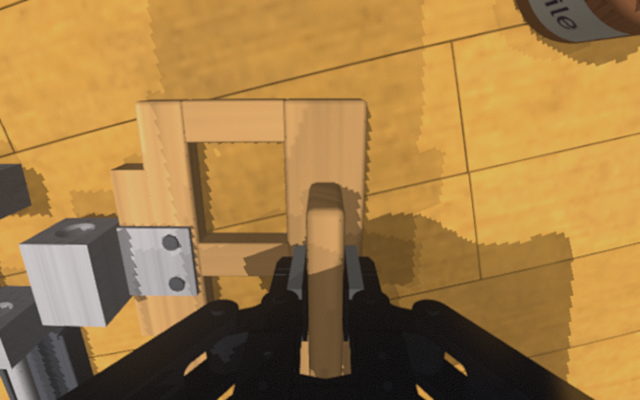

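```bash
python3 -c "
from h import *
import pickle
im=pickle.load(open('w9.pkl','rb'))
a=cv2.imread('pics/w9.png')[150:350,0:200]; cv2.imwrite('pics/w9c.png',cv2.resize(a,None,fx=3,fy=3,interpolation=cv2.INTER_CUBIC))
a=onz(im,[(21,245),(93,243.5),(108,325),(42,325)],39); print(a.round(1))
h=np.array([595.5,21.2,39]);xb=np.array([.9205,-.3907,0]);yb=np.array([.3907,.9205,0])
print([(round((p-h)@xb,1),round((p-h)@yb,1)) for p in a])
p=np.array(proj(im,[h-24*xb-15*yb,h+24*xb-15*yb,h+46*xb-15*yb])); print(p)
"
```

```text
[[597.9 -23.4  39. ]
 [586.5 -52.8  39. ]
 [550.9 -35.7  39. ]
 [562.2  -6.7  39. ]]
[(np.float64(19.7), np.float64(-40.1)), (np.float64(20.6), np.float64(-71.6)), (np.float64(-18.8), np.float64(-69.8)), (np.float64(-19.8), np.float64(-38.7))]
[[ -3.0550184  330.90262422]
 [-36.14159696 234.77463575]
 [-51.93209832 183.98532818]]
```

View pics/w9c.png

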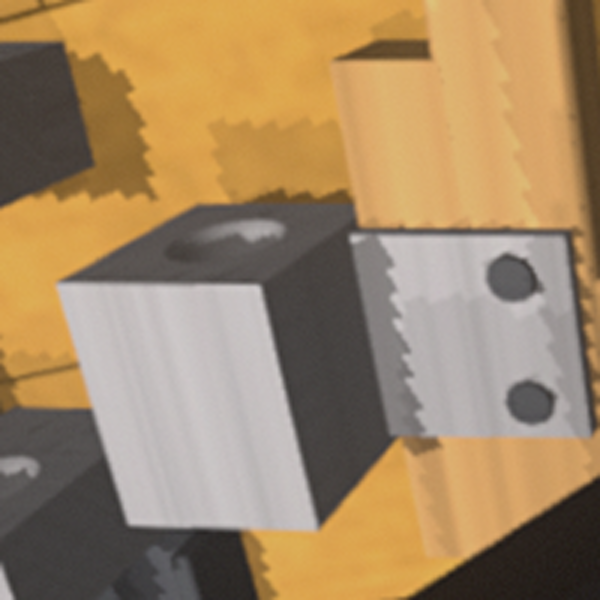

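```bash
python3 -c "
from h import *
import pickle
im=pickle.load(open('w9.pkl','rb'))
h=np.array([595.5,21.2,0]);xb=np.array([.9205,-.3907,0]);yb=np.array([.3907,.9205,0])
for p,z in (((31,205),0),((21.5,164),0),((35,286.7),0),((0,336),39)):
  q=onz(im,[p],z)[0]; print(((q-h)@xb).round(1),((q-h)@yb).round(1))
im=pickle.load(open('w4.pkl','rb'))
for q in proj(im,[h+a*xb-15*yb+[0,0,39] for a in (-46,-24,24,46)]): print(q)
a=cv2.imread('pics/w4.png')[60:160,220:420]; cv2.imwrite('pics/w4c.png',cv2.resize(a,None,fx=4,fy=4,interpolation=cv2.INTER_CUBIC))
"
```

```text
23.4 -14.6
44.9 -15.0
-25.0 -3.8
-26.8 -15.6
[248.51221406 140.22146704]
[283.65165837 139.99690272]
[360.53712263 139.70696402]
[395.62123708 139.66639087]
```

View pics/w4c.png

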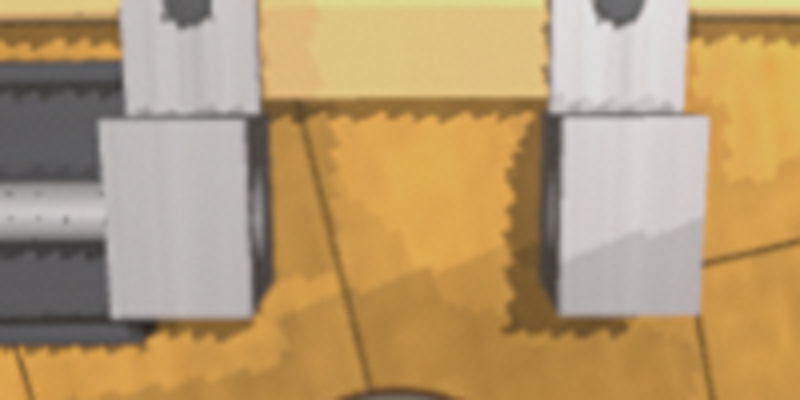

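>>> drive_tool(
  targets=[
    {"tx": -0.1,"ty": -1.2,"tz": 0,"rx": 0.3,"ry": -0.3,"rz": 0,"gripper": -0.9},
    {"tx": 0,"ty": -0.8,"tz": 0,"rx": 0,"ry": 0,"rz": 0,"gripper": -0.9},
    {"tx": 0,"ty": 0,"tz": 0,"rx": 0,"ry": 0,"rz": 0,"gripper": -0.9},
    {"tx": 0,"ty": 0,"tz": 0,"rx": 0,"ry": 0,"rz": 0,"gripper": -0.9},
    {"tx": 0,"ty": 0,"tz": 0,"rx": 0,"ry": 0,"rz": 0,"gripper": -0.9},
  ],
)

```text
time: 13.6
eef_pos: [538.8, -116.0, 25.1]
orientation: [179.6, -0.3, -23.2]
wrist_force: [1.2, 1.5, -0.5]
grip_width: 13.0
```

```bash
python3 -c "
from h import *
import pickle
im=grab('wrist','w10.png');pickle.dump(im,open('w10.pkl','wb'))
a=cv2.imread('pics/w10.png')[120:350,0:200]; cv2.imwrite('pics/w10c.png',cv2.resize(a,None,fx=3,fy=2.6,interpolation=cv2.INTER_CUBIC))
go([551.7,-81.9,25],-23)"
```

```text
t=13.65 pos [ 538.8 -116.    25.1] ori [179.6  -0.3 -23.2] F [ 1.1  0.3 -1.7] w 13.0 | d(cm) [-0.15 -3.64 -0.01] |d|=3.6 rot [ 0.37 -0.27 -0.16]
```

View pics/w10c.png

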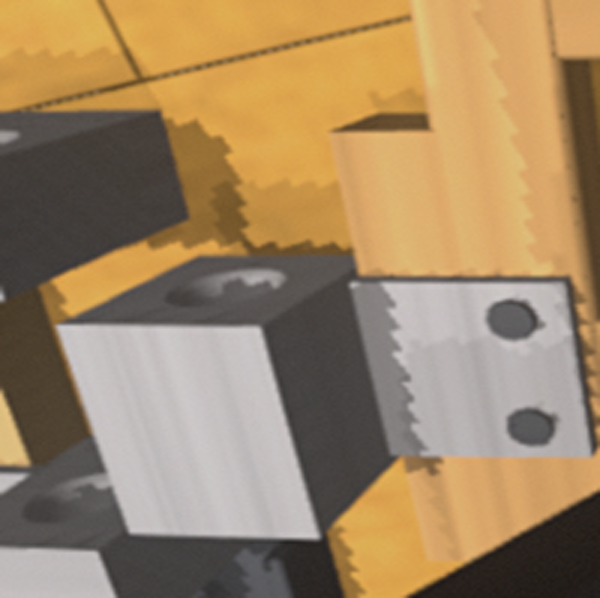

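```bash
python3 -c "
from h import *
import pickle
im=pickle.load(open('w10.pkl','rb'))
h=np.array([595.5,21.2,0]);xb=np.array([.9205,-.3907,0]);yb=np.array([.3907,.9205,0])
for n,p,z in (('near fr',(32.3,331.2),39),('far fl0',(62.3,203.5),0),('far fr0',(53.3,163),0),('k -x f',(42.7,325),39),('k -x b',(106.5,327.5),39),('k +x f',(19.5,244.7),39),('k +x b',(87.5,245),39)):
  q=onz(im,[p],z)[0]; print(n,((q-h)@xb).round(1),((q-h)@yb).round(1))
"
```

```text
near fr -24.0 -15.2
far fl0 23.6 -14.4
far fr0 44.7 -14.5
k -x f -20.4 -21.3
k -x b -20.8 -51.3
k +x f 19.3 -22.0
k +x b 19.5 -51.8
```

>>> drive_tool(
  targets=[
    {"tx": 0,"ty": -1,"tz": 0,"rx": 0.2,"ry": -0.2,"rz": -0.3,"gripper": -0.9},
    {"tx": 0,"ty": -1,"tz": 0,"rx": 0,"ry": 0,"rz": 0,"gripper": -0.9},
    {"tx": 0,"ty": -1,"tz": 0,"rx": 0,"ry": 0,"rz": 0,"gripper": -0.9},
    {"tx": 0,"ty": 0,"tz": 0,"rx": 0,"ry": 0,"rz": 0,"gripper": -0.9},
    {"tx": 0,"ty": 0,"tz": 0,"rx": 0,"ry": 0,"rz": 0,"gripper": -0.9},
  ],
)

```text
time: 14.15
eef_pos: [550.6, -89.6, 25.3]
orientation: [179.6, -0.1, -22.9]
wrist_force: [-2.0, -4.1, 0.6]
grip_width: 13.0
```

```bash
python3 -c "
from h import *
import pickle
im=grab('wrist','w11.png');pickle.dump(im,open('w11.pkl','wb'))
go([551.7,-81.9,25],-23)"
```

```text
t=14.20 pos [550.7 -89.5  25.4] ori [ 1.796e+02 -1.000e-01 -2.290e+01] F [-0.9 -2.2 -1. ] w 13.0 | d(cm) [-0.2  -0.74  0.03] |d|=0.8 rot [ 0.42 -0.13  0.08]
```

View pics/w11.png

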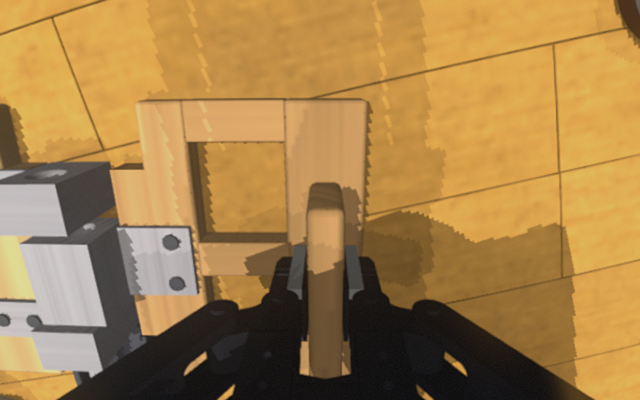

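>>> drive_tool(
  targets=[
    {"tx": 0,"ty": -0.4,"tz": 0,"rx": 0,"ry": 0,"rz": 0,"gripper": -0.9},
    {"tx": 0,"ty": -0.3,"tz": 0,"rx": 0,"ry": 0,"rz": 0,"gripper": -0.9},
    {"tx": 0,"ty": -0.2,"tz": 0,"rx": 0,"ry": 0,"rz": 0,"gripper": -0.9},
    {"tx": 0,"ty": 0,"tz": 0,"rx": 0,"ry": 0,"rz": 0,"gripper": -0.9},
    {"tx": 0,"ty": 0,"tz": 0,"rx": 0,"ry": 0,"rz": 0,"gripper": -0.9},
  ],
)

```text
time: 14.7
eef_pos: [553.8, -82.5, 25.6]
orientation: [179.4, -0.1, -22.9]
wrist_force: [-2.5, -2.8, 0.4]
grip_width: 13.1
```

```bash
python3 -c "
from h import *
go([551.7,-81.9,25],-23)"
```

```text
t=14.70 pos [553.8 -82.5  25.6] ori [ 1.794e+02 -1.000e-01 -2.290e+01] F [-2.5 -2.8  0.4] w 13.1 | d(cm) [-0.22  0.03  0.06] |d|=0.2 rot [ 0.6  -0.13  0.08]
```

>>> drive_tool(
  targets=[
    {"tx": 0,"ty": -0.2,"tz": 0,"rx": 0,"ry": 0,"rz": 0,"gripper": -0.9},
    {"tx": 0,"ty": -0.2,"tz": 0,"rx": 0,"ry": 0,"rz": 0,"gripper": -0.9},
    {"tx": 0,"ty": -0.2,"tz": 0,"rx": 0,"ry": 0,"rz": 0,"gripper": -0.9},
    {"tx": 0,"ty": 0,"tz": 0,"rx": 0,"ry": 0,"rz": 0,"gripper": -0.9},
    {"tx": 0,"ty": 0,"tz": 0,"rx": 0,"ry": 0,"rz": 0,"gripper": -0.9},
  ],
)

```text
time: 15.2
eef_pos: [554.0, -82.5, 26.7]
orientation: [178.7, -0.0, -22.8]
wrist_force: [-1.8, -2.4, 0.1]
grip_width: 12.9
```

```bash
python3 -c "
from h import *
im=grab('wrist','w12.png')
go([551.7,-81.9,25],-23)"
```

```text
t=15.25 pos [554.  -82.5  26.7] ori [178.7  -0.  -22.8] F [-1.1 -3.8  1.2] w 13.4 | d(cm) [-0.24  0.03  0.17] |d|=0.3 rot [ 1.26 -0.02  0.16]
```

View pics/w12.png

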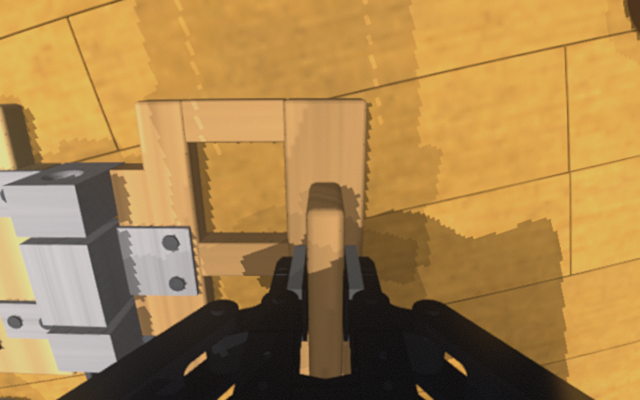

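>>> drive_tool(
  targets=[
    {"tx": 0,"ty": -0.05,"tz": 0.1,"rx": 1,"ry": 0,"rz": 0,"gripper": -0.9},
    {"tx": 0,"ty": -0.05,"tz": 0,"rx": 0,"ry": 0,"rz": 0,"gripper": -0.9},
    {"tx": 0,"ty": 0,"tz": 0,"rx": 0,"ry": 0,"rz": 0,"gripper": -0.9},
    {"tx": 0,"ty": 0,"tz": 0,"rx": 0,"ry": 0,"rz": 0,"gripper": -0.9},
    {"tx": 0,"ty": 0,"tz": 0,"rx": 0,"ry": 0,"rz": 0,"gripper": -0.9},
  ],
)

```text
time: 15.75
eef_pos: [553.8, -82.6, 25.3]
orientation: [179.6, -0.0, -22.8]
wrist_force: [-2.1, -4.1, 0.8]
grip_width: 13.1
```

```bash
python3 -c "
from h import *
import pickle
im=grab('wrist','w13.png');pickle.dump(im,open('w13.pkl','wb'))
a=cv2.imread('pics/w13.png')[140:380,0:220]; cv2.imwrite('pics/w13c.png',cv2.resize(a,None,fx=2.5,fy=2.5,interpolation=cv2.INTER_CUBIC))
go([551.7,-81.9,25],-23)"
```

```text
t=15.80 pos [553.8 -82.6  25.2] ori [179.6  -0.  -22.8] F [-1.9 -3.5  0. ] w 13.3 | d(cm) [-0.22  0.02  0.02] |d|=0.2 rot [ 0.36 -0.    0.2 ]
```

View pics/w13c.png

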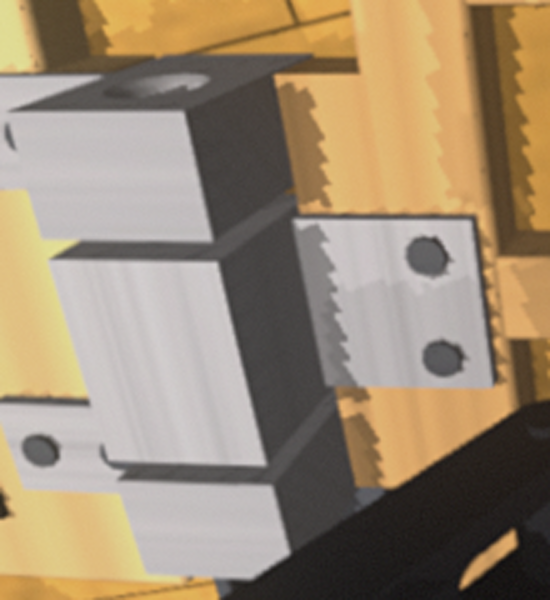

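The frame is home: the three knuckles are collinear with near-equal gaps. Release and lift, then locate the pin and jars.

>>> drive_tool(
  targets=[
    {"tx": 0,"ty": 0,"tz": 0,"rx": 0,"ry": 0,"rz": 0,"gripper": -0.4},
    {"tx": 0,"ty": 0,"tz": 0,"rx": 0,"ry": 0,"rz": 0,"gripper": 0},
    {"tx": 0,"ty": 0,"tz": 0,"rx": 0,"ry": 0,"rz": 0,"gripper": 0},
    {"tx": 0,"ty": 0,"tz": 0,"rx": 0,"ry": 0,"rz": 0,"gripper": 0},
    {"tx": 0,"ty": 0,"tz": 0,"rx": 0,"ry": 0,"rz": 0,"gripper": 0},
  ],
)

```text
time: 16.3
eef_pos: [553.6, -80.0, 24.6]
orientation: [179.8, 0.2, -22.7]
wrist_force: [0.0, -0.8, 0.7]
grip_width: 43.1
```

>>> drive_tool(
  targets=[
    {"tx": 0,"ty": 0,"tz": -2,"rx": 0,"ry": 0,"rz": 0,"gripper": 0},
    {"tx": 0,"ty": 0,"tz": -4,"rx": 0,"ry": 0,"rz": 0,"gripper": 0},
    {"tx": -1.5,"ty": -1,"tz": -4.5,"rx": 0,"ry": 0,"rz": 0,"gripper": -1},
    {"tx": -2.5,"ty": -2,"tz": -3,"rx": 0,"ry": 0,"rz": 0,"gripper": -1},
    {"tx": 0,"ty": 0,"tz": 0,"rx": 0,"ry": 0,"rz": 0,"gripper": -1},
  ],
)

```text
time: 16.8
eef_pos: [527.0, -35.0, 162.7]
orientation: [179.9, 0.5, -22.8]
wrist_force: [0.9, -0.4, -1.2]
grip_width: 0.6
```

```bash
python3 -c "
from h import *
import pickle
im=grab('wrist','w14.png');pickle.dump(im,open('w14.pkl','wb'))
go([431.6,90.7,150],-23)"
```

```text
t=16.85 pos [526.8 -35.9 160.9] ori [179.8   0.6 -22.8] F [ 0.3 -0.  -0.5] w 0.2 | d(cm) [-13.67  -7.99   1.2 ] |d|=15.9 rot [0.21 0.57 0.2 ]
```

View pics/w14.png

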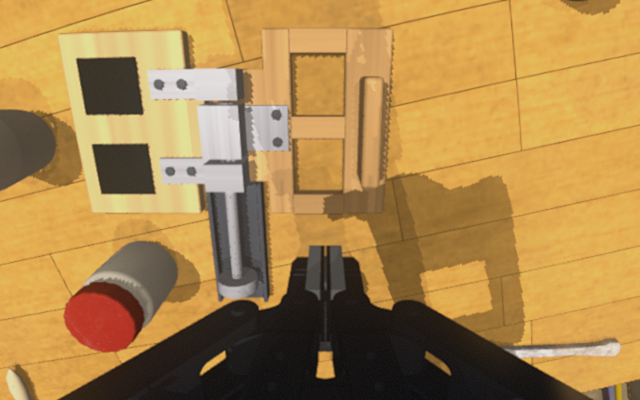

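```bash
python3 -c "
from h import *
import pickle
a=cv2.imread('pics/w14.png')[50:310,140:300]; cv2.imwrite('pics/w14c.png',cv2.resize(a[:150],None,fx=5,fy=4,interpolation=cv2.INTER_CUBIC)); cv2.imwrite('pics/w14d.png',cv2.resize(a[110:],None,fx=4,fy=4,interpolation=cv2.INTER_CUBIC))
A=pickle.load(open('w1.pkl','rb'));B=pickle.load(open('w2.pkl','rb'))
for z in (74,86): print(z,'dark',onz(A,[(165,233)],z),onz(B,[(280,259)],z),'red',onz(B,[(130,161)],z))
"
```

```text
74 dark [[437.31131718   1.87977589  74.        ]] [[436.91641623   5.74735159  74.        ]] red [[503.25841448 166.39747574  74.        ]]
86 dark [[444.18687469  -2.53110012  86.        ]] [[443.72705515   5.63562699  86.        ]] red [[507.63927731 160.40193937  86.        ]]
```

View pics/w14c.png

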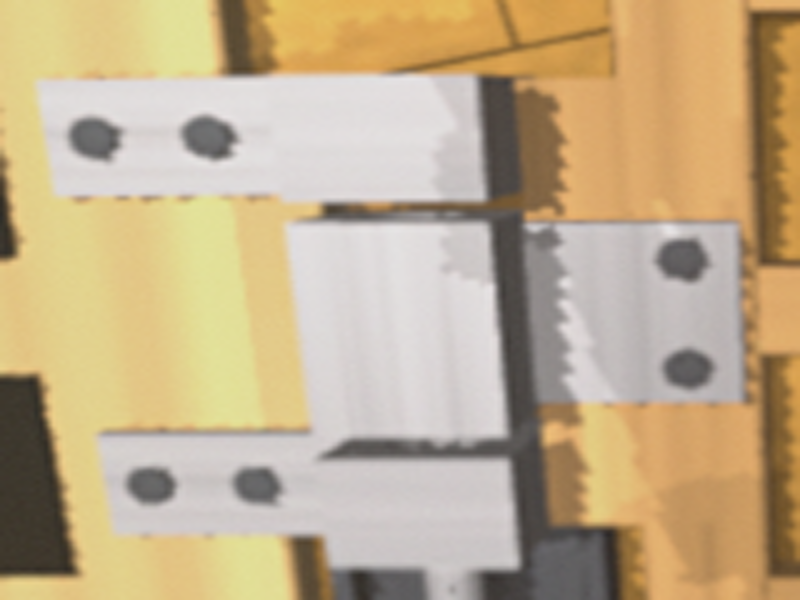

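View pics/w14d.png

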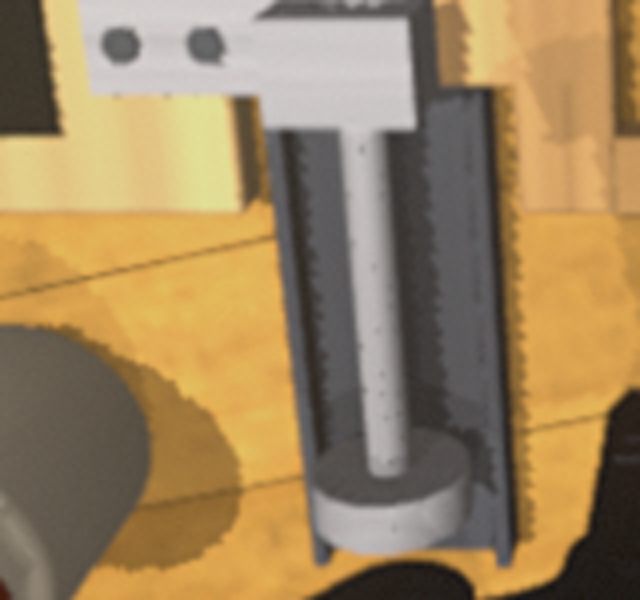

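>>> drive_tool(
  targets=[
    {"tx": -4,"ty": -2.5,"tz": 0,"rx": 0,"ry": 0,"rz": -8.5,"gripper": -1},
    {"tx": -3,"ty": -2,"tz": 0,"rx": 0,"ry": 0,"rz": -8.5,"gripper": -1},
    {"tx": -2,"ty": -1.5,"tz": 0,"rx": 0,"ry": 0,"rz": -8.5,"gripper": -1},
    {"tx": 0,"ty": 0,"tz": 0,"rx": 0,"ry": 0,"rz": -8.5,"gripper": -1},
    {"tx": 0,"ty": 0,"tz": 0,"rx": 0,"ry": 0,"rz": -8.5,"gripper": -1},
  ],
)

```text
time: 17.35
eef_pos: [452.4, 46.9, 154.7]
orientation: [-179.6, 1.1, 20.4]
wrist_force: [0.2, -0.9, 0.3]
grip_width: -0.4
```

>>> drive_tool(
  targets=[
    {"tx": 0,"ty": 0,"tz": 0,"rx": 0,"ry": 0,"rz": -8.5,"gripper": -1},
    {"tx": 0,"ty": 0,"tz": 0,"rx": 0,"ry": 0,"rz": -8.5,"gripper": -1},
    {"tx": 0,"ty": 0,"tz": 0,"rx": 0,"ry": 0,"rz": -8.5,"gripper": -1},
    {"tx": 0,"ty": 0,"tz": 0,"rx": 0,"ry": 0,"rz": -8.5,"gripper": -1},
    {"tx": 0,"ty": 0,"tz": 0,"rx": 0,"ry": 0,"rz": -8.5,"gripper": -1},
  ],
)

```text
time: 17.85
eef_pos: [448.6, 45.0, 145.1]
orientation: [-178.3, 0.9, 63.3]
wrist_force: [-0.6, 0.8, -0.4]
grip_width: -0.4
```

```bash
python3 -c "
from h import *
go([429.8,91.5,150],67)"
```

```text
t=17.85 pos [448.6  45.  145.1] ori [-178.3    0.9   63.3] F [-0.6  0.8 -0.4] w -0.4 | d(cm) [ 3.3  -3.78 -0.43] |d|=5.0 rot [-1.78  0.87 -3.76]
```

>>> drive_tool(
  targets=[
    {"tx": 1.6,"ty": -1.9,"tz": -0.2,"rx": -0.9,"ry": 0.5,"rz": -2,"gripper": -1},
    {"tx": 1.6,"ty": -1.9,"tz": -0.2,"rx": -0.9,"ry": 0.4,"rz": -1.7,"gripper": -1},
    {"tx": 0,"ty": 0,"tz": 0,"rx": 0,"ry": 0,"rz": 0,"gripper": -1},
    {"tx": 0,"ty": 0,"tz": 0,"rx": 0,"ry": 0,"rz": 0,"gripper": -1},
    {"tx": 0,"ty": 0,"tz": 0,"rx": 0,"ry": 0,"rz": 0,"gripper": -1},
  ],
)

```text
time: 18.35
eef_pos: [425.7, 88.4, 141.9]
orientation: [-179.5, 0.4, 67.0]
wrist_force: [0.5, -0.4, -0.2]
grip_width: -0.3
```

```bash
python3 -c "
from h import *
import pickle
im=grab('wrist','w15.png');pickle.dump(im,open('w15.pkl','wb'))
go([429.8,91.5,70],67)"
```

```text
t=18.40 pos [425.7  88.2 141.9] ori [-179.4    0.4   67. ] F [0.2 0.2 0.5] w -0.0 | d(cm) [0.5  0.32 7.18] |d|=7.2 rot [-0.55  0.35 -0.02]
```

View pics/w15.png

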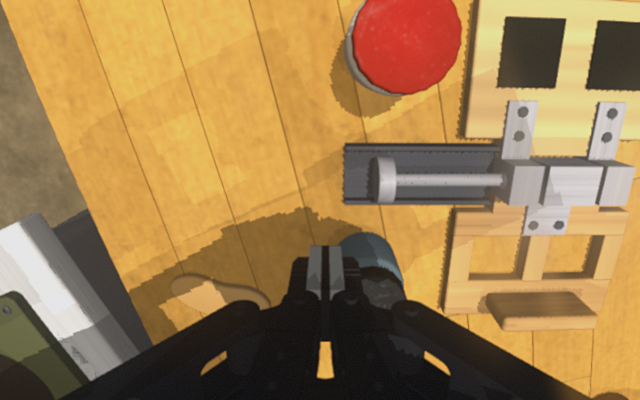

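```bash
python3 -c "
from h import *
import pickle
im=pickle.load(open('w15.pkl','rb'))
h=np.array([595.5,21.2,0]);xb=np.array([.9205,-.3907,0]);yb=np.array([.3907,.9205,0])
for n,p,z in (('head back top',(373,172),42),('head back mid',(376,180),24),('head front',(395,180),24),('chan end fl',(345,174),14)):
  q=onz(im,[p],z)[0]; print(n,((q-h)@xb).round(1),((q-h)@yb).round(1))
a=cv2.imread('pics/w15.png')[130:220,330:530]; cv2.imwrite('pics/w15c.png',cv2.resize(a,None,fx=4,fy=4,interpolation=cv2.INTER_CUBIC))
"
```

```text
head back top -148.2 11.5
head back mid -143.3 0.4
head front -129.0 0.5
chan end fl -166.3 2.3
```

View pics/w15c.png

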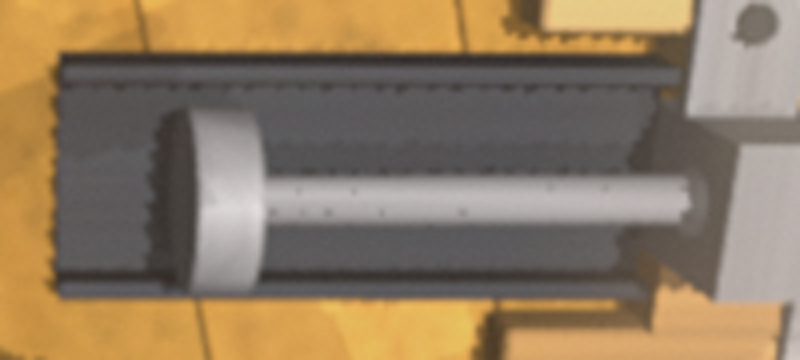

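>>> drive_tool(
  targets=[
    {"tx": 0.5,"ty": 0,"tz": 3,"rx": -0.5,"ry": 0.3,"rz": 0,"gripper": -1},
    {"tx": 0,"ty": 0,"tz": 3,"rx": 0,"ry": 0,"rz": 0,"gripper": -1},
    {"tx": 0,"ty": 0,"tz": 3,"rx": 0,"ry": 0,"rz": 0,"gripper": -1},
    {"tx": 0,"ty": 0,"tz": 1.5,"rx": 0,"ry": 0,"rz": 0,"gripper": -1},
    {"tx": 0,"ty": 0,"tz": 0,"rx": 0,"ry": 0,"rz": 0,"gripper": -1},
  ],
)

```text
time: 18.9
eef_pos: [431.1, 89.7, 34.5]
orientation: [179.8, -0.0, 66.6]
wrist_force: [-0.3, 0.0, 0.9]
grip_width: 0.2
```

```bash
cat >>h.py <<'E'
def bc():
    h=np.array([595.5,21.2,0]);xb=np.array([.9205,-.3907,0]);yb=np.array([.3907,.9205,0])
    q=robot.sense()['eef_pos']; print('base x %.1f y %.1f'%((q-h)@xb,(q-h)@yb))
E
python3 -c "
from h import *
bc()
go([429.8,91.5,17],67)"
```

```text
base x -178.1 y -1.1
t=18.90 pos [431.1  89.7  34.5] ori [179.8  -0.   66.6] F [-0.3  0.   0.9] w 0.2 | d(cm) [ 0.11 -0.2   1.75] |d|=1.8 rot [ 0.18 -0.01 -0.36]
```

>>> drive_tool(
  targets=[
    {"tx": 0.1,"ty": 0,"tz": 1,"rx": 0,"ry": 0,"rz": -0.3,"gripper": -1},
    {"tx": 0,"ty": 0,"tz": 0.5,"rx": 0,"ry": 0,"rz": 0,"gripper": -1},
    {"tx": 0,"ty": 0.8,"tz": 0.2,"rx": 0,"ry": 0,"rz": 0,"gripper": -1},
    {"tx": 0,"ty": 0.5,"tz": 0,"rx": 0,"ry": 0,"rz": 0,"gripper": -1},
    {"tx": 0,"ty": 0,"tz": 0,"rx": 0,"ry": 0,"rz": 0,"gripper": -1},
  ],
)

```text
time: 19.4
eef_pos: [447.8, 84.4, 19.1]
orientation: [179.6, -0.1, 66.9]
wrist_force: [1.4, 0.0, 0.3]
grip_width: -0.1
```

```bash
python3 -c "
from h import *
bc()
im=grab('wrist','w16.png')
go([429.8,91.5,17],67)"
```

```text
base x -160.7 y 0.4
t=19.45 pos [447.6  84.4  19.1] ori [ 1.796e+02 -1.000e-01  6.690e+01] F [0.2 0.6 0. ] w -0.3 | d(cm) [-0.05 -1.91  0.2 ] |d|=1.9 rot [ 0.44 -0.13 -0.13]
```

View pics/w16.png

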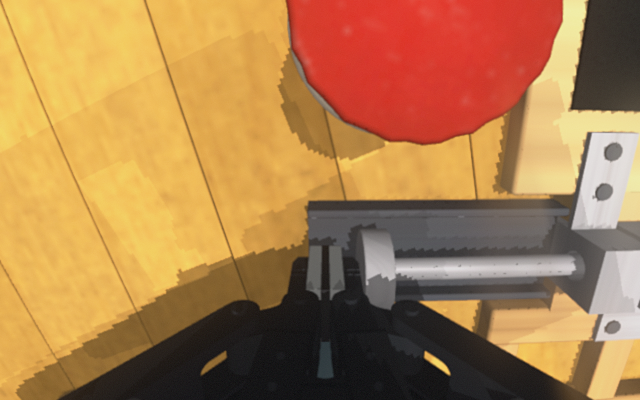

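The fingers stand just behind the head and in line with it, so I'll push along +ty.

>>> drive_tool(
  targets=[
    {"tx": 0,"ty": 0.6,"tz": 0,"rx": 0.2,"ry": 0,"rz": 0,"gripper": -1},
    {"tx": 0,"ty": 0.8,"tz": 0,"rx": 0,"ry": 0,"rz": 0,"gripper": -1},
    {"tx": 0,"ty": 0.8,"tz": 0,"rx": 0,"ry": 0,"rz": 0,"gripper": -1},
    {"tx": 0,"ty": 0.8,"tz": 0,"rx": 0,"ry": 0,"rz": 0,"gripper": -1},
    {"tx": 0,"ty": 0,"tz": 0,"rx": 0,"ry": 0,"rz": 0,"gripper": -1},
  ],
)

```text
time: 19.95
eef_pos: [478.0, 71.7, 20.1]
orientation: [179.7, -0.2, 66.9]
wrist_force: [0.2, -0.8, -0.9]
grip_width: -0.2
```

```bash
python3 -c "
from h import *
bc()
im=grab('wrist','w17.png')
h=np.array([595.5,21.2,0]);xb=np.array([.9205,-.3907,0])
q=h-78*xb
go([q[0],q[1],19],67)"
```

```text
base x -127.9 y 0.6
t=20.00 pos [477.6  71.9  20. ] ori [179.8  -0.2  66.9] F [-0.1 -0.8 -0.6] w 0.2 | d(cm) [-0.04  5.04  0.12] |d|=5.0 rot [ 0.25 -0.16 -0.12]
```

View pics/w17.png

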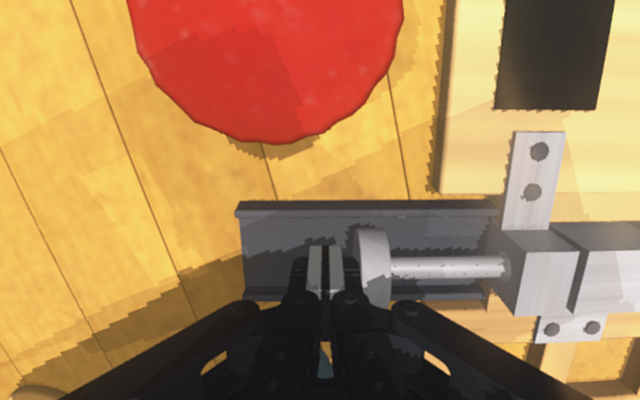

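>>> drive_tool(
  targets=[
    {"tx": 0,"ty": 0.7,"tz": 0.1,"rx": 0.2,"ry": 0,"rz": 0,"gripper": -1},
    {"tx": 0,"ty": 0.7,"tz": 0,"rx": 0,"ry": 0,"rz": 0,"gripper": -1},
    {"tx": 0,"ty": 0.7,"tz": 0,"rx": 0,"ry": 0,"rz": 0,"gripper": -1},
    {"tx": 0,"ty": 0.7,"tz": 0,"rx": 0,"ry": 0,"rz": 0,"gripper": -1},
    {"tx": 0,"ty": 0,"tz": 0,"rx": 0,"ry": 0,"rz": 0,"gripper": -1},
  ],
)

```text
time: 20.5
eef_pos: [505.0, 60.2, 18.9]
orientation: [-180.0, -0.1, 66.9]
wrist_force: [0.0, -0.0, 0.6]
grip_width: -0.1
```

```bash
python3 -c "
from h import *
bc()
im=grab('wrist','w18.png')
go([523.7,51.7,19],67)"
```

```text
base x -98.5 y 0.5
t=20.55 pos [504.6  60.3  18.8] ori [-1.799e+02 -1.000e-01  6.690e+01] F [-0.4  0.3 -0.1] w -0.2 | d(cm) [-0.04  2.09 -0.03] |d|=2.1 rot [-0.07 -0.13 -0.1 ]
```

View pics/w18.png

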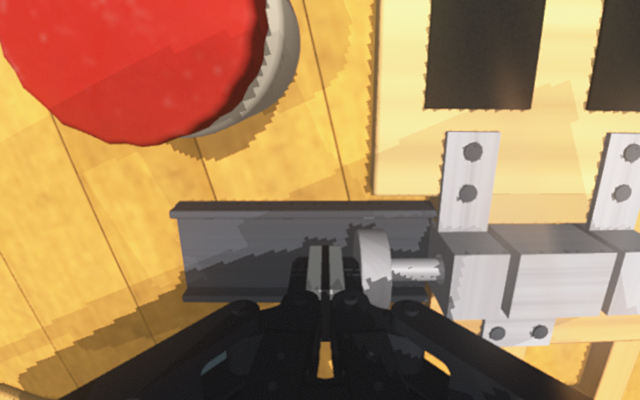

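>>> drive_tool(
  targets=[
    {"tx": 0,"ty": 0.5,"tz": 0,"rx": 0,"ry": 0,"rz": 0,"gripper": -1},
    {"tx": 0,"ty": 0.5,"tz": 0,"rx": 0,"ry": 0,"rz": 0,"gripper": -1},
    {"tx": 0,"ty": 0.5,"tz": 0,"rx": 0,"ry": 0,"rz": 0,"gripper": -1},
    {"tx": 0,"ty": 0.3,"tz": 0,"rx": 0,"ry": 0,"rz": 0,"gripper": -1},
    {"tx": 0,"ty": 0,"tz": 0,"rx": 0,"ry": 0,"rz": 0,"gripper": -1},
  ],
)

```text
time: 21.05
eef_pos: [521.8, 52.8, 18.3]
orientation: [-179.9, -0.1, 66.9]
wrist_force: [-0.7, 0.6, 0.9]
grip_width: -0.5
```

```bash
python3 -c "
from h import *
bc()
im=grab('wrist','w19.png')
go([523.7,51.7,19],67)"
```

```text
base x -80.1 y 0.3
t=21.10 pos [521.8  52.8  18.3] ori [-1.799e+02 -1.000e-01  6.690e+01] F [ 0.1 -0.4  1. ] w 0.0 | d(cm) [-0.03  0.22 -0.07] |d|=0.2 rot [-0.14 -0.11 -0.09]
```

View pics/w19.png

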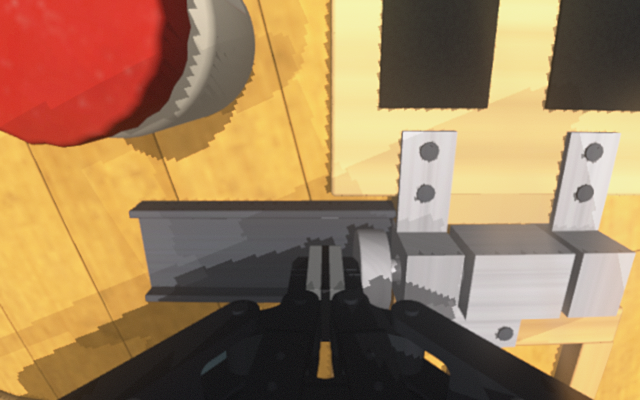

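A few mm are left. Pushing in small steps until the force rises.

>>> drive_tool(
  targets=[
    {"tx": 0,"ty": 0.3,"tz": 0,"rx": 0,"ry": 0,"rz": 0,"gripper": -1},
    {"tx": 0,"ty": 0.2,"tz": 0,"rx": 0,"ry": 0,"rz": 0,"gripper": -1},
    {"tx": 0,"ty": 0.2,"tz": 0,"rx": 0,"ry": 0,"rz": 0,"gripper": -1},
    {"tx": 0,"ty": 0,"tz": 0,"rx": 0,"ry": 0,"rz": 0,"gripper": -1},
    {"tx": 0,"ty": 0,"tz": 0,"rx": 0,"ry": 0,"rz": 0,"gripper": -1},
  ],
)

```text
time: 21.6
eef_pos: [527.0, 50.5, 18.1]
orientation: [-179.6, -0.1, 66.9]
wrist_force: [-1.4, 0.4, 0.7]
grip_width: -0.0
```

```bash
python3 -c "
from h import *
bc()
im=grab('wrist','w20.png')
go([523.7,51.7,19],67)"
```

```text
base x -74.5 y 0.2
t=21.65 pos [527.   50.5  18.2] ori [-1.796e+02 -1.000e-01  6.690e+01] F [-1.9  0.2  0.8] w -0.3 | d(cm) [-0.02 -0.35 -0.08] |d|=0.4 rot [-0.39 -0.08 -0.09]
```

View pics/w20.png

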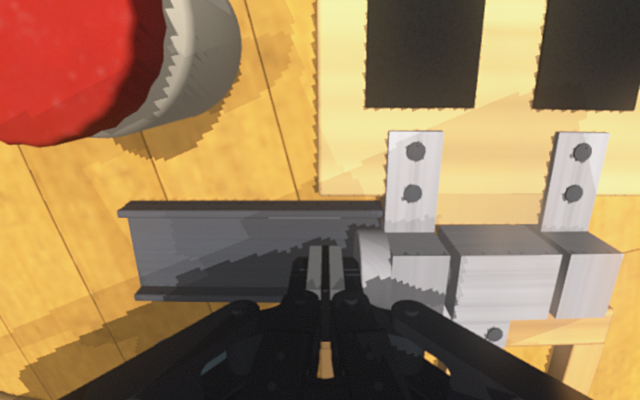

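>>> drive_tool(
  targets=[
    {"tx": 0,"ty": 0.2,"tz": 0,"rx": 0,"ry": 0,"rz": 0,"gripper": -1},
    {"tx": 0,"ty": 0.25,"tz": 0,"rx": 0,"ry": 0,"rz": 0,"gripper": -1},
    {"tx": 0,"ty": 0.3,"tz": 0,"rx": 0,"ry": 0,"rz": 0,"gripper": -1},
    {"tx": 0,"ty": 0.3,"tz": 0,"rx": 0,"ry": 0,"rz": 0,"gripper": -1},
    {"tx": 0,"ty": 0.3,"tz": 0,"rx": 0,"ry": 0,"rz": 0,"gripper": -1},
  ],
)

```text
time: 22.15
eef_pos: [526.5, 50.6, 18.4]
orientation: [-177.4, 0.2, 66.9]
wrist_force: [-14.0, 5.5, 13.9]
grip_width: 0.1
```

```bash
python3 -c "
from h import *
bc()
im=grab('wrist','w21.png')
go([523.7,51.7,19],67)"
```

```text
base x -75.0 y 0.1
t=22.20 pos [526.6  50.6  18.4] ori [-177.4    0.2   66.8] F [-13.9   6.3  12.4] w -0.3 | d(cm) [-0.01 -0.31 -0.04] |d|=0.3 rot [-2.59  0.2  -0.16]
```

View pics/w21.png

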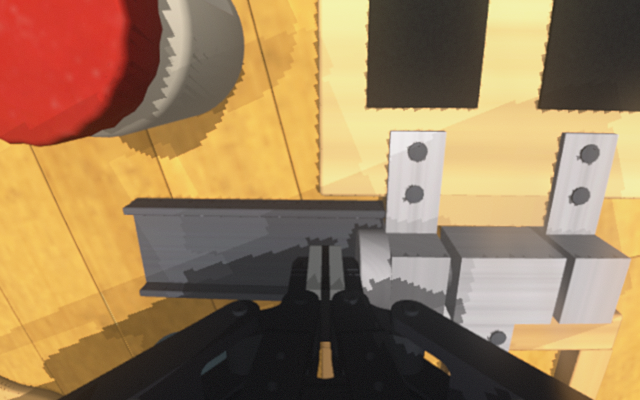

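It takes 15 N with no further motion, so the head is seated. Back off, lift and inspect.

>>> drive_tool(
  targets=[
    {"tx": 0,"ty": -0.6,"tz": 0,"rx": -1.5,"ry": 0,"rz": 0,"gripper": -1},
    {"tx": 0,"ty": -1.5,"tz": -0.2,"rx": -1,"ry": 0,"rz": 0,"gripper": -1},
    {"tx": 0,"ty": -1,"tz": -2,"rx": 0,"ry": 0,"rz": 0,"gripper": -1},
    {"tx": 0,"ty": -0.5,"tz": -4,"rx": 0,"ry": 0,"rz": 0,"gripper": -1},
    {"tx": 0,"ty": 0,"tz": -4.5,"rx": 0,"ry": 0,"rz": 0,"gripper": -1},
  ],
)

```text
time: 22.7
eef_pos: [487.5, 65.1, 120.7]
orientation: [-179.6, 0.5, 66.9]
wrist_force: [0.3, -0.3, -0.1]
grip_width: -0.2
```

>>> drive_tool(
  targets=[
    {"tx": 0,"ty": 0,"tz": -4,"rx": 0,"ry": 0,"rz": 0,"gripper": -1},
    {"tx": -1.5,"ty": 0,"tz": -2,"rx": 0,"ry": 0,"rz": 0,"gripper": -1},
    {"tx": 0,"ty": 0,"tz": 0,"rx": 0,"ry": 0,"rz": 0,"gripper": -1},
    {"tx": 0,"ty": 0,"tz": 0,"rx": 0,"ry": 0,"rz": 0,"gripper": -1},
    {"tx": 0,"ty": 0,"tz": 0,"rx": 0,"ry": 0,"rz": 0,"gripper": -1},
  ],
)

```text
time: 23.2
eef_pos: [486.3, 51.5, 189.6]
orientation: [179.3, 0.2, 66.9]
wrist_force: [0.3, 0.0, -0.6]
grip_width: 0.2
```

```bash
python3 -c "
from h import *
import pickle
im=grab('wrist','w22.png');pickle.dump(im,open('w22.pkl','wb'))
grab('top','top1.png');grab('scene','scene1.png')
a=cv2.imread('pics/w22.png')[100:260,300:600]; cv2.imwrite('pics/w22c.png',cv2.resize(a,None,fx=2.6,fy=3.5,interpolation=cv2.INTER_CUBIC))
a=cv2.imread('pics/scene1.png')[140:240,240:440]; cv2.imwrite('pics/scene1c.png',cv2.resize(a,(800,400),interpolation=cv2.INTER_CUBIC))
go([523.7,51.7,19],67)"
```

```text
t=23.35 pos [485.7  51.6 188.8] ori [179.5   0.2  66.9] F [-0.2  0.8 -0.4] w 0.0 | d(cm) [ 1.57  3.33 17.  ] |d|=17.4 rot [ 0.54  0.23 -0.09]
```

View pics/w22.png

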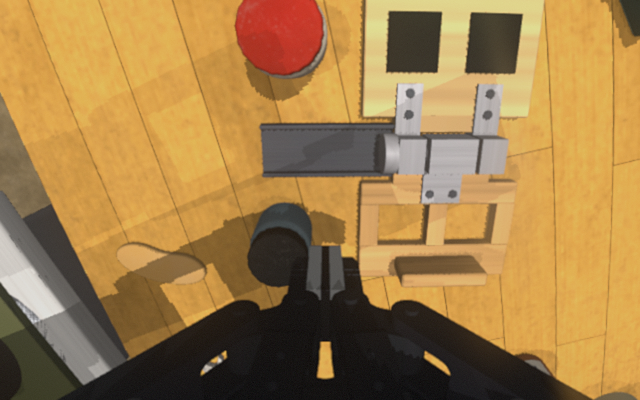

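View pics/w22c.png

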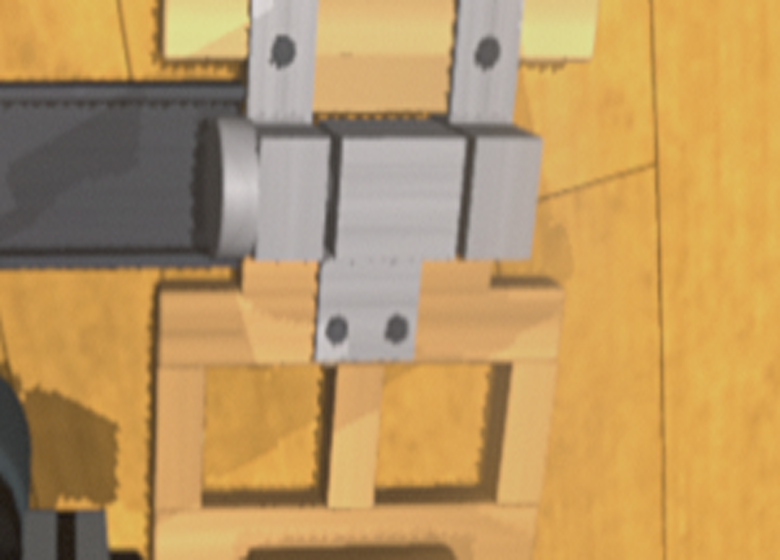

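View pics/scene1c.png

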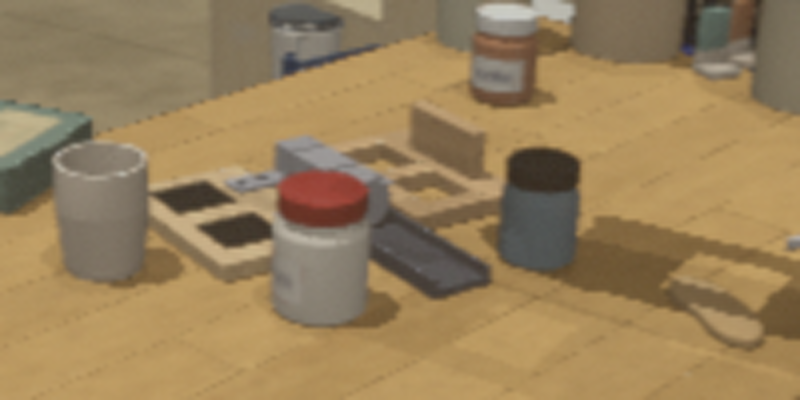

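View pics/top1.png

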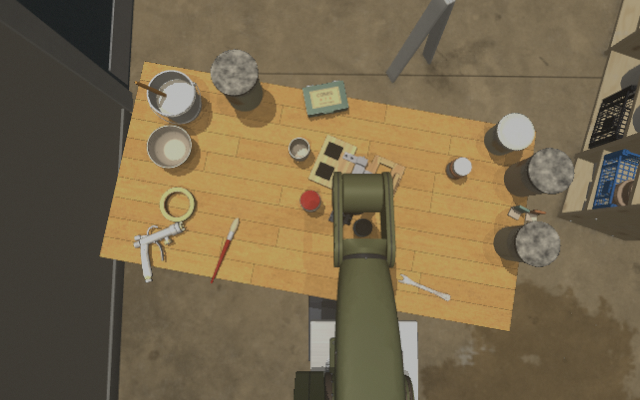

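```bash
python3 -c "
import cv2
a=cv2.imread('pics/w22.png')[125:185,370:440]; cv2.imwrite('pics/w22e.png',cv2.resize(a,None,fx=8,fy=8,interpolation=cv2.INTER_NEAREST))
from h import *
import pickle
im=pickle.load(open('w22.pkl','rb'))
h=np.array([595.5,21.2,0]);xb=np.array([.9205,-.3907,0])
for c in (390,398,400): print(c,((onz(im,[(c,145)],42)[0]-h)@xb).round(1),((onz(im,[(c,150)],39)[0]-h)@xb).round(1))
"
```

```text
390 -55.4 -54.6
398 -48.8 -47.9
400 -47.2 -46.3
```

View pics/w22e.png

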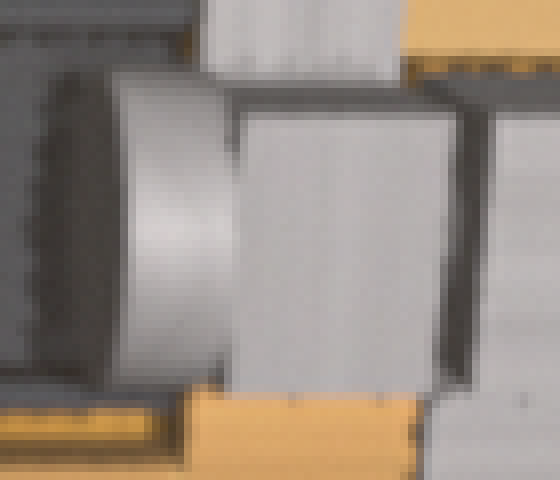

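```bash
python3 -c "
from h import *
print(robot.sign_off())"
```

```text
the job is handed in; nothing more can be done
None
```

The jig is rejoined and the job was handed in at about 23 s of the 69 s allowed.

- **Jar:** I lifted the white-lid jar from between the halves and set it upright on bare bench at about (605, -277) mm.
- **Frame:** I gripped it by its bar and slid it until the tongue stopped against the base knuckles.
- **Pin:** I pushed it with the shut fingers until it stopped moving at about 15 N sideways (about 20 N in all at the wrist).

**Last checks**
- The close wrist view shows the three knuckles in line with small gaps on both sides. The head meets the near knuckle with no visible gap: its inner face measured about -47 mm against -46 mm nominal.
- The top and scene views show all three jars upright on the bench and the beaker where it started. The gripper was clear of everything.
- I did not see the pin's tip beyond the far knuckle, because no view showed it. That the pin is through all three follows from the head being home and the shank being 100 mm long.

**Readings that disagreed**
- The board's front edge measured about 12 mm further from the hinge line than the text says. I used the knuckles and channel instead, and these agreed with the text to about 2 mm.
- The moved jar gripped at about 55.5 mm, while its lid height of about 78 mm suggested the 58 mm jar. I did not settle which jar it is.

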